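Set up the manual probe station for a two-needle measurement

TASK

Get the little probe station ready to measure: lay the ceramic test plate down in the carrier's pocket, put the carrier on the station and slide it in under the lens, pocket end first, until it is fully home against the stop. Only then stand the two needle positioners on the station's base plate, the left-hand one to the left of the carrier and the right-hand one to the right with their side knobs towards you, so that each needle tip hangs over the middle of the gold pad on its own side. The needles must never touch the test plate, and leave the loupe and the tweezers where they lie.

Things in the scene. Friction and masses are not known exactly. Their poses are not given: they have to be found in the camera images.
- station: Fixed probe station. Origin on bench under lens axis, +x to back. Base plate x -115..47, y +-108, top z 10 mm. Channel for the carrier between rails (inner faces y +-38, x -68..30, flared to -86, tops z 18), stop face x 24. Lens end z 53, 15 mm across (25 above z 65); head to z 194, 16 mm to the front, 25 to the sides, column at x 40. Carrier fully home: its origin at x 0, y 0+-4, z 10.
- carrier: Loose 110 g aluminium carrier 116x68x6 mm. Origin: underside, below the pocket's middle; +x = end that goes in first; plate x -92..24. Black-framed pocket 36 (x) x 58 (y) mm inside, floor z 6, walls 4 wide to z 9. Black upright grip at x -74, y 0: 14 wide (y), 24 long (x), z 10 to 32, on a 22 mm wide foot; pinch it across y from above.
- test_plate: Loose 45 g test plate, white ceramic on aluminium, 30 (x) x 52 (y) x 10 mm, a dark chip amid two gold pads 22 (x) x 20 (y) mm centred at y +15 and -15 on its top. Origin: middle of underside. Half a turn makes no difference. Pinch across its 30 mm width; keep fingertips over 3 mm above its underside to clear the pocket frame.
- positioner_left: Left-hand needle positioner, loose, 240 g. Origin: middle of underside of its 40x40 mm steel foot. Aluminium stage block 26x26 mm, z 34 to 60 (pinch it from above across x), black knob on it to z 76. Side knob (20 mm across, z 21) points to -x, to x -44; needle arm points to -y. In place its axes are parallel to the station's: side knob to the operator, needle to the right.
- positioner_right: Right-hand needle positioner, mirror image of the left-hand one: same sizes and weight, origin at the middle of the foot's underside, side knob towards its -x, but the needle arm points to its +y. In place its axes are parallel to the station's: side knob to the operator, needle to the left.
- needle_left (a point): Needle tip of the left-hand positioner: at x 0, y -62, z 23 mm in its frame. In place it hangs 7 mm above the test plate's top and 20 mm below the lens. The 8 mm arm slopes down to it from z 32 at y -22.
- needle_right (a point): Needle tip of the right-hand positioner: at x 0, y +62, z 23 mm in its frame; arm and heights as on the left-hand one.
- loupe: Bystander: black round stand loupe, 38 mm across, 36 mm high; leave it where it is. Origin: middle of underside.
- tweezers: Bystander: steel tweezers lying flat, 119 (y) x 14 x 8 mm; leave them where they are. Origin: middle of underside.
Things that resemble listed ones, but are neither listed nor needed, are in the scene too. Leave any orange look-alike of the positioner_right alone.

How it is judged:
By the outcome, as a careful person would: the job done as asked, in the order asked, and still so for the second after the job is handed in, with the robot touching nothing.
It also fails if it takes over 136 s, if anything falls off the work surface, if the arm or the gripper's body presses on something with over 40 N, if the wrist force passes 120 N, or if a joint passes its speed limit or range.

ROBOT

A 7-joint arm with a two-finger parallel gripper is mounted at the origin on the work surface; the furniture and walls round the work are solid. World frame = base frame: x ahead of the robot, y to its left, z up, the work surface at z = 0. Lengths are in m, angles in rad, forces in N, time in s.
With the tool pointing down it reaches from about 0.4 to 0.85 m from the base axis. Payload 10.4 kg.
Tool frame: the origin (TCP) lies at the very end of the fingers, on their centre line; the grasp point (between the pads) lies 19 mm behind it; z points along the fingers, y is the direction in which the jaws open and shut (so a half turn about z gives the same grasp; the last joint's range is limited). The gripper opens to 85 mm and grips with 20 to 120 N. Pads are 22 mm wide; open, the fingers measure 114 mm over their backs; the gripper's body (76 mm by 85 mm) begins 54 mm behind the grasp point. The pads swing forward as they close: fully open they stand 13 mm farther back than shut.
Start: joints at [1.187, 0.332, -0.065, 1.46, 0.022, 1.35, -0.088], TCP at [0.221, -0.585, 0.202] pointing down, gripper open.
Joint ranges: [-2.6, 2.6], [-0.5, 2.12], [-1.47, 1.34], [0.16, 2.42], [-1.27, 4.41], [0.06, 2.06], [-2.6, 2.6]. Speed limits (rad/s): [2.22, 2.22, 2.79, 2.79, 3.14, 3.14, 3.14].

INTERFACE

Orientations are given as [roll, pitch, yaw] about the fixed x, y, z axes, in that order (R = Rz(yaw) Ry(pitch) Rx(roll)).
In Python, from station import observe, grab_frame, camera_params, close_job gives the robot as it stands.
- The arm moves only by the tool arm_command, never from a script. Its argument "rows" is text: rows parted by semicolons, each of 7 numbers parted by spaces: the shift along the world's x, y, z in mm, then the turn, a rotation vector about the world's x, y, z in rad, then the finger opening in mm, from 0 to 85.4. In form: x y z wx wy wz jaw; .... A call has 1 to 20 rows; each row shifts and turns the pose as measured when the row begins; what a row does not reach is not made up. A row lasts 1/10 s, in which the tool goes at most 50 mm and 8.59 degrees, less where a joint would pass 70% of its speed; a pose out of reach is approached as far as the arm can. A call with a gripper value outside its range is refused whole. The fingers move at their own pace and stop on an object; the grip force is fixed at half the most. Time passes only in rows, so rows that do not move let the fingers close. It gives the time, the measured TCP pose, the force and the opening at its end, in the units of the state.
- observe(): the state, without advancing time (a new reading comes with each control period).
- grab_frame(name): name is "scene" or "top"; returns the picture (384x512x3 uint8, blue, green, red); there is no depth.
- camera_params(name): a dict with "fx", "fy", "cx", "cy" (pixels), "world_to_cam" (4x4, takes a point from world to camera coordinates). Camera axes: x right, y down, z forward; pixel columns grow to the right and rows downward; lengths in m; the calibration is good to about 2 mm. A picture is of the moment at which its call begins. camera_params takes no time and is no camera call.
- close_job(): hands the job in, once; it reports no verdict.
The state is a dict: "time": time; "joint_pos": joint angles; "qd": joint speeds; "effort": joint torques, N m; "ee_pos": TCP position; "orientation": TCP orientation; "ft_force": force on the tool from outside, world axes, zero at the start; "moment": the same for the moment, N m; "finger_gap": finger opening in m.
Only numpy, scipy, OpenCV 4.12 (cv2) and the standard library are available. Lean on these libraries where they do the work, as an engineer would, in place of code of your own. Each camera call takes 0.05 s, during which the arm holds its last target. There are 200 camera calls.

## Working session

There is one attempt and no reset: what is moved stays moved. The work goes in short steps, Python scripts to look and compute and a tool call to move; the robot and the scene stay as the last step left them, time stands still between calls to the robot, and variables do not carry over. Pictures are saved under pics/ and viewed, about 12 in all and at most 16, crops included, and the job is handed in when it is done.

Besides the shell and the picture viewer there is one more tool, called after "Emit:" by a JSON object that holds its "method" and its "body". arm_command: Moves the arm, as the interface text tells. Its arguments: {"type":"object","properties":{"rows":{"type":"string"}},"required":["rows"]}

```bash
mkdir -p pics; ls
python3 - <<'E'
from station import *
import cv2
for n in("scene","top"):
    p=camera_params(n);print(n,p)
    f=grab_frame(n);cv2.imwrite(f"pics/{n}0.png",cv2.resize(f,(800,600),interpolation=cv2.INTER_CUBIC));cv2.imwrite(f"{n}_raw.png",f)
print(observe())
E
```

```text
pics
scene {'fx': 456.2259952312037, 'fy': 456.2259952312037, 'cx': 254.31623520169296, 'cy': 195.99330065747296, 'world_to_cam': array([[-0.52024008, -0.85387196, -0.01590388,  0.23843924],
       [-0.64325508,  0.40403071, -0.65037073,  0.31521632],
       [ 0.56175899, -0.32811867, -0.75945044,  0.88695984],
       [ 0.        ,  0.        ,  0.        ,  1.        ]])}
top {'fx': 397.6644997274023, 'fy': 397.6644997274023, 'cx': 254.72529679588223, 'cy': 191.40869105240438, 'world_to_cam': array([[ 0.03104219, -0.99950488, -0.00513563,  0.00141302],
       [-0.9751634 , -0.02915807, -0.219559  ,  0.45892707],
       [ 0.21930055,  0.01182368, -0.97558571,  1.02752087],
       [ 0.        ,  0.        ,  0.        ,  1.        ]])}
{'time': 0.1, 'joint_pos': array([ 1.18736217,  0.33279142, -0.06470322,  1.4608196 ,  0.02159686,
        1.34988954, -0.08850621]), 'qd': array([ 0.00177812, -0.00109879,  0.00087996, -0.00192304,  0.00143492,
       -0.00118228, -0.0002238 ]), 'effort': array([ 1.46279261e-03, -6.26747918e+01,  4.92488046e-02, -3.92433786e+01,
        1.62378070e-02,  7.06153209e-03, -8.06562070e-05]), 'ee_pos': array([ 0.22053515, -0.58442341,  0.2014243 ]), 'orientation': array([-3.14038099e+00,  4.92598291e-05,  3.60848749e-01]), 'ft_force': array([0.3952139 , 0.47810931, 0.84150585]), 'moment': array([-0.02619577, -0.01893882,  0.00606205]), 'finger_gap': 0.08539721933300089}
```

View pics/top0.png

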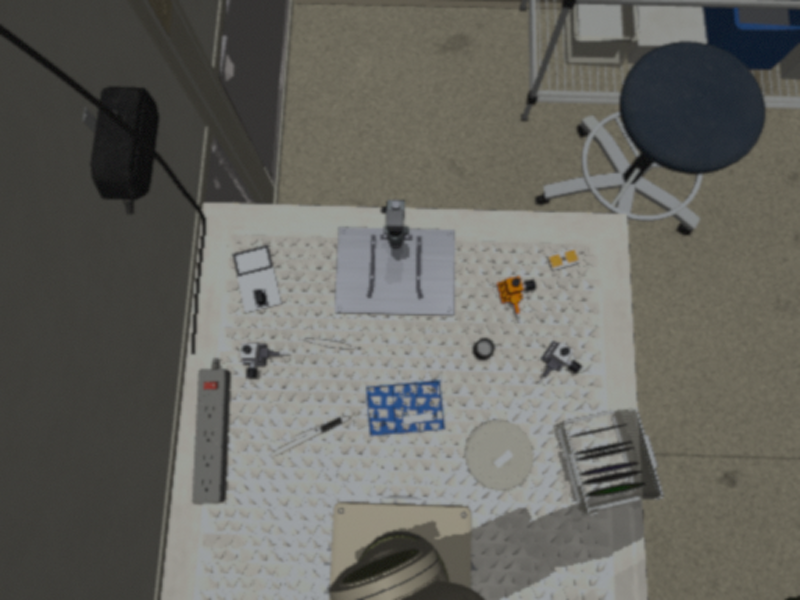

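View pics/scene0.png

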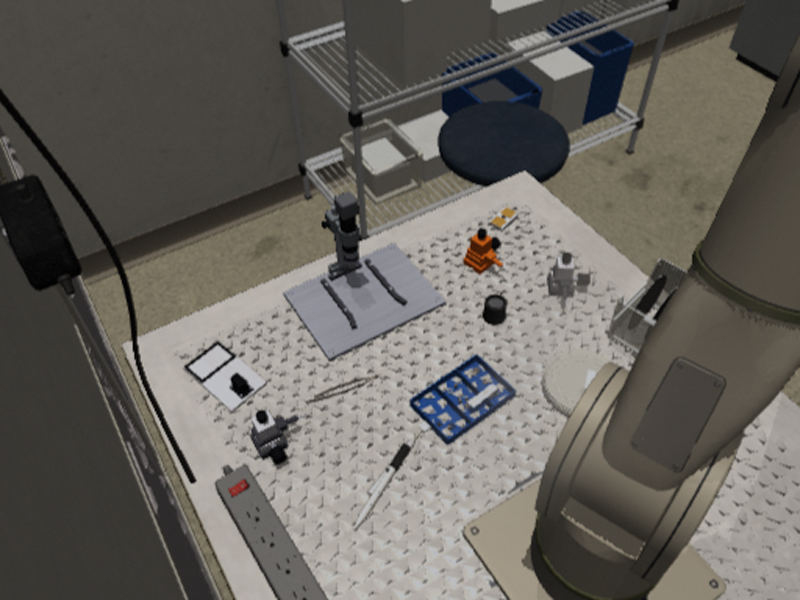

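The top view (800x600) shows:
- station (396,270)
- carrier (257,278), grip end towards the robot
- test plate (563,260)
- left positioner (253,357)
- loupe (484,348) and tweezers (330,343)

Candidates for positioner_right are the grey one at (562,357) and the orange look-alike at (515,290), so I choose the grey one. The close crop comes next.

```bash
cat > h.py <<'E'
import numpy as np,cv2
from station import *
def ray(n,u,v,z):
    p=camera_params(n);T=p["world_to_cam"];R=T[:3,:3];c=-R.T@T[:3,3]
    d=R.T@np.array([(u-p["cx"])/p["fx"],(v-p["cy"])/p["fy"],1]);return (c+d*(z-c[2])/d[2])[:2]
def proj(n,P):
    p=camera_params(n);T=p["world_to_cam"];q=T[:3,:3]@np.array(P)+T[:3,3]
    return np.array([p["fx"]*q[0]/q[2]+p["cx"],p["fy"]*q[1]/q[2]+p["cy"]])
def avg(n,k=4): return np.mean([grab_frame(n).astype(float) for _ in range(k)],0).astype(np.uint8)
def crop(f,u0,v0,w,h,s,step=10):
    c=cv2.resize(f[v0:v0+h,u0:u0+w],None,fx=s,fy=s,interpolation=cv2.INTER_CUBIC)
    for u in range(-(-u0//step)*step,u0+w,step):
        x=int((u+.5-u0)*s);cv2.line(c,(x,0),(x,6),(0,0,255),1);cv2.putText(c,str(u),(x-10,16),0,.35,(0,0,255),1)
    for v in range(-(-v0//step)*step,v0+h,step):
        y=int((v+.5-v0)*s);cv2.line(c,(0,y),(6,y),(0,0,255),1);cv2.putText(c,str(v),(8,y+4),0,.35,(0,0,255),1)
    return c
E
python3 - <<'E'
from h import *
f=avg("top");g=avg("scene");cv2.imwrite("t.png",f);cv2.imwrite("s.png",g)
m=np.vstack([np.hstack([crop(f,u,v,44,50,6) for u,v in((144,152),(340,150),(315,168))]),np.hstack([crop(f,u,v,44,50,6) for u,v in((146,205),(338,205),(290,200))])])
cv2.imwrite("pics/m1.png",m)
m=np.vstack([np.hstack([crop(g,u,v,44,50,6) for u,v in((130,210),(305,120),(290,135))]),np.hstack([crop(g,u,v,44,50,6) for u,v in((150,250),(340,150),(205,150))])])
cv2.imwrite("pics/m2.png",m)
cv2.imwrite("pics/m3.png",crop(f,206,120,95,85,8))
E
```

```text
(no output)
```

View pics/m1.png

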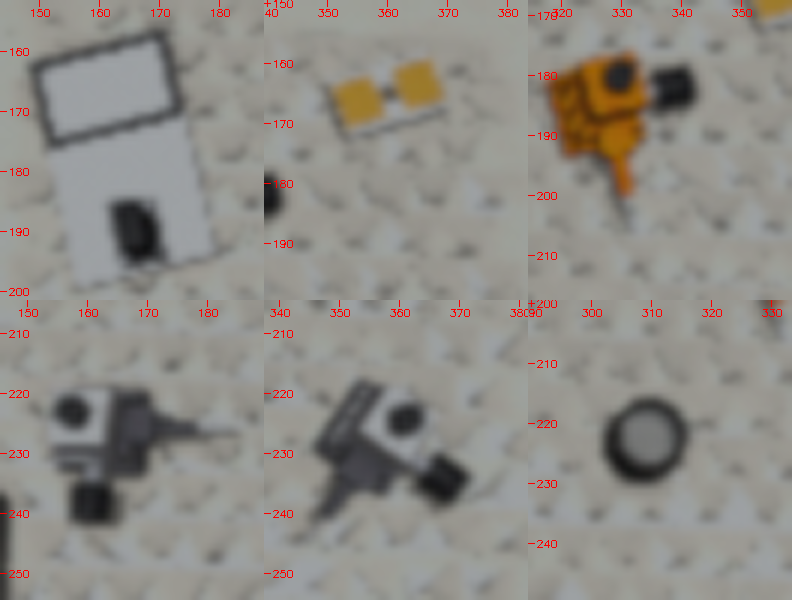

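View pics/m3.png

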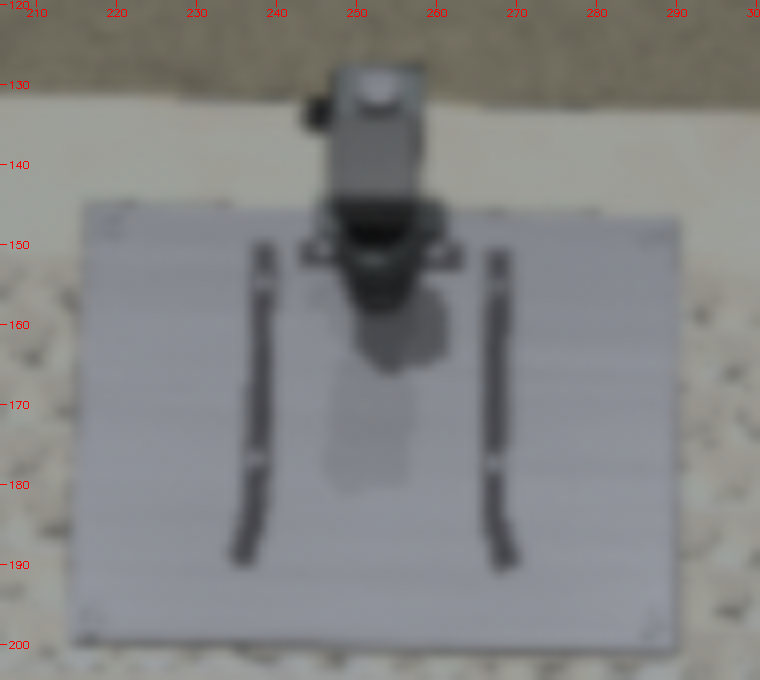

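View pics/m2.png

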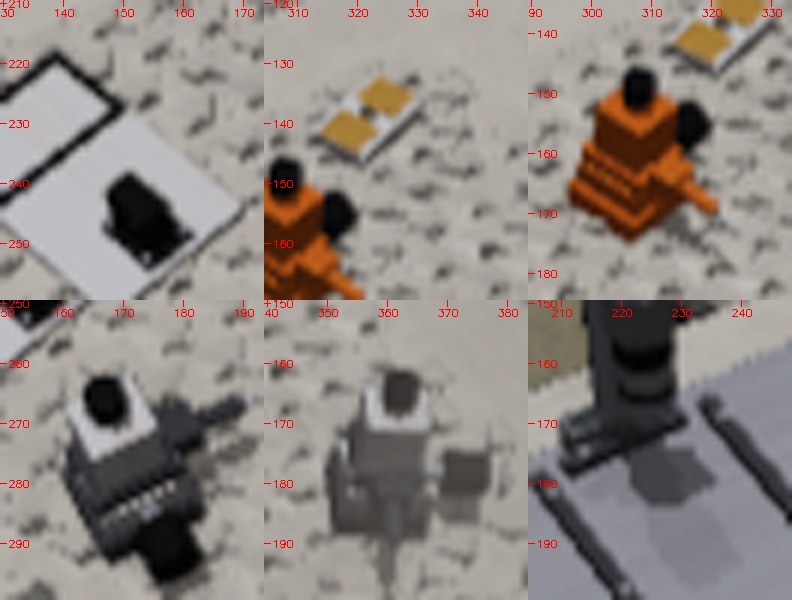

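Close crops, in raw top pixels:
- **positioner_right:** grey body, knob (361,224), side knob (367,234), needle towards (348,240). It has the right handedness and is not orange, so the choice is confirmed.
- **positioner_left:** knob (157.5,223), side knob (161,237), needle to (184,227).
- **Plate pads:** (355,166) and (365,163).
- **Carrier frame:** around (162,166).
- **Station rails:** u 238 and 267.

Now I work out poses.

```bash
cat > m.py <<'E'
from h import *
def blob(f,box,mask):
    u0,v0,u1,v1=box;c=cv2.resize(f[v0:v1,u0:u1],None,fx=8,fy=8,interpolation=cv2.INTER_CUBIC)
    m=mask(c.astype(int)).astype(np.uint8)
    cs,_=cv2.findContours(m,cv2.RETR_EXTERNAL,cv2.CHAIN_APPROX_NONE)
    out=[]
    for k in sorted(cs,key=cv2.contourArea)[::-1][:3]:
        M=cv2.moments(k)
        if M["m00"]<100: continue
        cv=lambda p:(np.array(p)+.5)/8-.5+np.array([u0,v0])
        out.append((cv((M["m10"]/M["m00"],M["m01"]/M["m00"])),M["m00"]/64,cv(cv2.boxPoints(cv2.minAreaRect(k)))))
    return out
dark=lambda t:(lambda c:c.max(2)<t)
gold=lambda c:(c[...,2]-c[...,0]>60)
E
python3 - <<'E'
from m import *
np.set_printoptions(precision=4,suppress=True)
f=cv2.imread("t.png");g=cv2.imread("s.png")
print("pads",[(b[0],b[1],ray("top",*b[0],.010)) for b in blob(f,(345,155,380,178),gold)[:2]])
print("pads scene",[(b[0],ray("scene",*b[0],.010)) for b in blob(g,(312,128,335,150),gold)[:2]])
b=blob(f,(144,152,180,182),dark(110))[0];print("frame",b[1],b[0],ray("top",*b[0],.009));P=np.array([ray("top",*q,.009) for q in b[2]]);print(P,np.linalg.norm(np.diff(P,axis=0),axis=1),P.mean(0))
b=blob(f,(155,182,178,200),dark(70))[0];print("grip",b[1],ray("top",*b[0],.025),np.array([ray("top",*q,.032) for q in b[2]]))
for n,bx in(("L",((150,216,164,229),(152,231,170,245))),("R",((355,218,366,230),(360,228,374,242)))):
    for i,z in((0,.076),(1,.026)):
        b=blob(f,bx[i],dark(75))[0];print(n,("knob","side")[i],b[0],b[1],ray("top",*b[0],z))
for n,bx in(("L",(160,262,175,275)),("R",(355,160,368,170))):
    b=blob(g,bx,dark(90 if n=="R" else 60))
    if b: print(n,"scene knob",b[0][0],b[0][1],ray("scene",*b[0][0],.072))
# rails: dark centroid per row
for v in range(160,188,4):
    r=[]
    for u0,u1 in((230,248),(260,276)):
        w=np.clip(120-f[v,u0:u1].max(1).astype(float),0,None);r.append(ray("top",(w*np.arange(u0,u1)).sum()/w.sum(),v,.018) if w.sum()>0 else [0,0])
    print("rail",v,r[0],r[1],(r[0]+r[1])/2)
for q in((216,145),(290.3,146.5),(290.3,200),(214.7,199)): print("plate corner",ray("top",*q,.010))
for q in((236,190.5),(268.5,191.5),(238.5,150),(267.8,150.5)): print("rail end",ray("top",*q,.018))
E
```

```text
pads [(array([355.3368, 166.4292]), 41.0546875, array([ 0.5495, -0.2689])), (array([365.2283, 163.5721]), 39.7109375, array([ 0.5589, -0.2973]))]
pads scene [(array([318.804, 141.312]), array([ 0.5499, -0.2672])), (array([324.7576, 135.662 ]), array([ 0.5597, -0.2954]))]
frame 356.6875 [161.4425 166.1755] [0.5342 0.2853]
[[0.5452 0.3266]
 [0.5676 0.2579]
 [0.5232 0.2426]
 [0.5012 0.3108]] [0.0723 0.047  0.0717] [0.5343 0.2845]
grip 53.1484375 [0.4605 0.2617] [[0.4707 0.2726]
 [0.4757 0.2556]
 [0.4484 0.2467]
 [0.4435 0.2636]]
L knob [157.6266 223.1752] 15.9921875 [0.3607 0.2652]
L side [162.7041 236.3656] 63.9921875 [0.332  0.2612]
R knob [361.119  224.4892] 16.984375 [ 0.3733 -0.2637]
R side [367.1395 234.7075] 41.359375 [ 0.3533 -0.2921]
L scene knob [167.17   266.4435] 43.046875 [0.3599 0.2702]
R scene knob [362.1922 164.7755] 33.4296875 [ 0.3729 -0.2615]
rail 160 [0.5563 0.0659] [ 0.5586 -0.0123] [0.5575 0.0268]
rail 164 [0.5445 0.0651] [ 0.5468 -0.0145] [0.5457 0.0253]
rail 168 [0.5327 0.0651] [ 0.5351 -0.0181] [0.5339 0.0235]
rail 172 [0.5209 0.0646] [ 0.5234 -0.0183] [0.5222 0.0232]
rail 176 [0.5092 0.064 ] [ 0.5117 -0.018 ] [0.5105 0.023 ]
rail 180 [0.4976 0.0653] [ 0.5    -0.0182] [0.4988 0.0235]
rail 184 [0.4859 0.0659] [ 0.4885 -0.0186] [0.4872 0.0236]
plate corner [0.6022 0.1322]
plate corner [ 0.6039 -0.0827]
plate corner [ 0.4462 -0.0845]
plate corner [0.4427 0.1275]
rail end [0.4671 0.0683]
rail end [ 0.467  -0.0227]
rail end [0.5862 0.066 ]
rail end [ 0.5872 -0.0179]
```

Emit:
{"method": "arm_command", "body": {"rows": "28 25 0 0 0 0.13 60;28 25 0 0 0 0.13 60;28 25 0 0 0 0.13 60;28 25 0 0 0 0.13 60;28 25 0 0 0 0.13 60;28 25 0 0 0 0.13 60;28 25 0 0 0 0.13 60;28 25 0 0 0 0.13 60;28 25 0 0 0 0.13 60;28 25 0 0 0 0.13 60;28 25 0 0 0 0.13 60;26 27 0 0 0 0.1 60;0 0 0 0 0 0 60;0 0 0 0 0 0 60"}}

```text
time: 1.9
ee_pos: [0.5629, -0.2687, 0.2032]
orientation: [3.137, 0.004, 1.95]
ft_force: [-0.5, -0.9, -0.7]
finger_gap: 0.0603
```

Emit:
{"method": "arm_command", "body": {"rows": "-8 -13 -20 0 0 -0.06 60;0 0 -40 0 0 0 60;0 0 -40 0 0 0 60;0 0 -30 0 0 0 60;0 0 0 0 0 0 50;0 0 0 0 0 0 50"}}

```text
time: 2.5
ee_pos: [0.5518, -0.2878, 0.072]
orientation: [3.135, 0.009, 1.876]
ft_force: [0.2, -0.3, 0.5]
finger_gap: 0.0504
```

Run:
```python
from h import *
f=avg("top",2);g=avg("scene",2)
cv2.imwrite("pics/a1.png",np.hstack([crop(f,335,140,50,60,8),crop(g,300,105,50,60,8)]))
o=observe();print(o["ee_pos"],o["orientation"])
```

```text
[ 0.55288362 -0.28746838  0.07295741] [3.13356544 0.01056222 1.87719531]
```

View pics/a1.png

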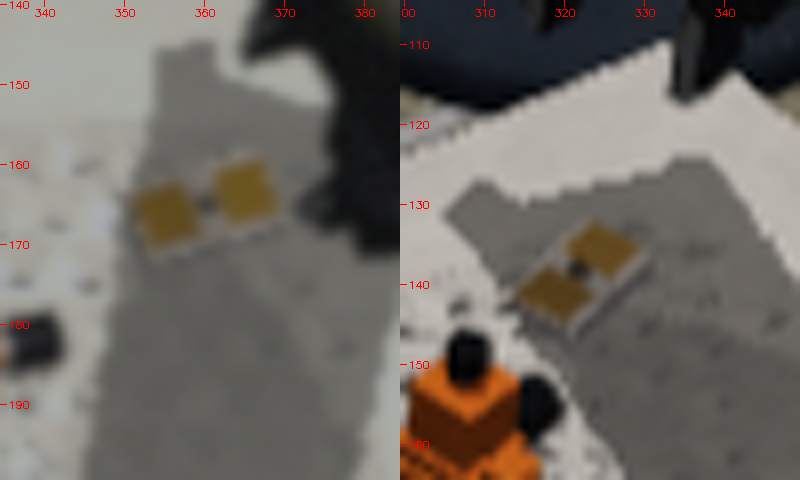

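The crop shows the two fingertips straddling the plate, at about (367,147) and (374,168) in the top view, which is what the height predicts. The pads are at (355,166) and (365,163), unmoved.

Emit:
{"method": "arm_command", "body": {"rows": "1.5 5 -20 0.008 0.011 0.012 50;0 0 -20 0 0 0 50;0 0 0 0 0 0 50;0 0 0 0 0 0 50"}}

```text
time: 3.1
ee_pos: [0.5569, -0.2822, 0.0341]
orientation: [3.138, 0.002, 1.891]
ft_force: [0.4, -0.7, 0.5]
finger_gap: 0.0499
```

Run:
```python
from m import *
f=avg("top",2)
o=observe();print(o["ee_pos"],o["orientation"])
for b in blob(f,(345,150,385,178),lambda c:(c[...,2]-c[...,0]>45))[:2]:print(b[1],ray("top",*b[0],.01))
print(proj("top",o["ee_pos"]),proj("scene",o["ee_pos"]))
```

```text
[ 0.556807   -0.28243783  0.03432142] [3.13836899e+00 2.49383375e-03 1.89088518e+00]
33.875 [ 0.55947454 -0.29638447]
33.1875 [ 0.54973189 -0.26909657]
[362.22394443 161.62297678] [322.54549964 131.36597811]
```

Emit:
{"method": "arm_command", "body": {"rows": "-2 0 -15 0 0 0 50;0 0 -10 0 0 0 50;0 0 -3 0 0 0 50;0 0 0 0 0 0 50;0 0 0 0 0 0 50"}}

```text
time: 3.7
ee_pos: [0.555, -0.2828, 0.0049]
orientation: [3.138, 0.004, 1.891]
ft_force: [0.0, 0.1, 0.1]
finger_gap: 0.0501
```

Emit:
{"method": "arm_command", "body": {"rows": "0 0 -1 0 0 0 25;0 0 0 0 0 0 25;0 0 0 0 0 0 25;0 0 0 0 0 0 25;0 0 0 0 0 0 25;0 0 0 0 0 0 25"}}

```text
time: 4.3
ee_pos: [0.5557, -0.2831, 0.005]
orientation: [3.136, 0.005, 1.891]
ft_force: [-0.7, 0.2, 0.1]
finger_gap: 0.0254
```

Run:
```python
from m import *
f=avg("top",2);g=avg("scene",2)
o=observe();print(o["ee_pos"],o["ft_force"],o["finger_gap"])
cv2.imwrite("pics/a2.png",np.hstack([crop(f,335,140,50,60,8),crop(g,300,105,50,60,8)]))
```

```text
[ 0.55565056 -0.2830861   0.00482886] [ 0.04824015 -0.61491836  0.79350554] 0.025069717739864144
```

View pics/a2.png

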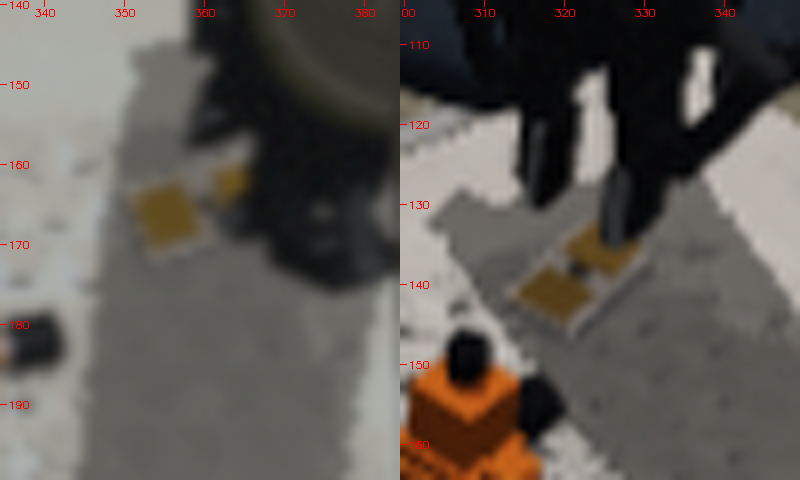

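Run:
```python
from h import *
for s in(-1,1):
  for z in(.005,.012,.02,.03):
    P=np.array([.5557,-.2831,0])+s*.0165*np.array([.95,.315,0]);P[2]=z;print(s,z,proj("scene",P).round(1),proj("top",P).round(1))
```

```text
-1 0.005 [326.8 141.9] [361.8 170.3]
-1 0.012 [327.1 140. ] [362.4 169.6]
-1 0.02 [327.4 137.9] [363.2 168.9]
-1 0.03 [327.8 135.2] [364.1 167.9]
1 0.005 [317.2 136.9] [357.9 159.7]
1 0.012 [317.4 135. ] [358.5 159. ]
1 0.02 [317.6 132.9] [359.2 158.1]
1 0.03 [317.9 130.2] [360.1 157.1]
```

The scene crop puts the fingertips at (327,134) and (317,130), higher than expected: the tips are about z 25–30 mm, not 5. They closed above the plate without touching it. I'll reopen and feel downward gently.

Emit:
{"method": "arm_command", "body": {"rows": "0 0 0 0 0 0 50;0 0 0 0 0 0 50;0 0 0 0 0 0 50;0 0 -2 0 0 0 50;0 0 -2 0 0 0 50;0 0 0 0 0 0 50"}}

```text
time: 5.1
ee_pos: [0.5556, -0.2831, 0.0004]
orientation: [3.137, 0.005, 1.891]
ft_force: [-0.2, -0.1, -0.2]
finger_gap: 0.0502
```

Run:
```python
from m import *
f=avg("top",2);g=avg("scene",2)
o=observe();print(o["ee_pos"],o["ft_force"],o["finger_gap"])
cv2.imwrite("pics/a3.png",np.hstack([crop(f,340,145,35,35,11),crop(g,305,115,35,35,11)]))
```

```text
[ 0.55581439 -0.28315359  0.00081946] [-0.43998346 -0.6242375  -0.17762192] 0.04993817716979455
```

View pics/a3.png

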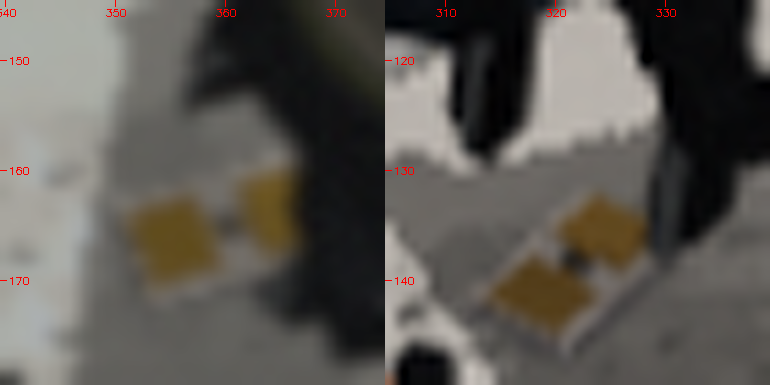

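Emit:
{"method": "arm_command", "body": {"rows": "0 0 -3 0 0 0 50;0 0 -2 0 0 0 50;0 0 -2 0 0 0 50;0 0 0 0 0 0 50"}}

```text
time: 5.7
ee_pos: [0.5558, -0.2832, -0.0068]
orientation: [3.136, 0.005, 1.891]
ft_force: [0.4, 0.1, -0.3]
finger_gap: 0.0502
```

Emit:
{"method": "arm_command", "body": {"rows": "0 0 -2 0 0 0 50;0 0 -2 0 0 0 50;0 0 -1 0 0 0 50;0 0 0 0 0 0 50"}}

```text
time: 6.1
ee_pos: [0.5557, -0.2832, -0.0124]
orientation: [3.136, 0.005, 1.891]
ft_force: [-0.1, 0.1, 0.6]
finger_gap: 0.0497
```

Run:
```python
from m import *
f=avg("top",2);g=avg("scene",2)
o=observe();print(o["ee_pos"],o["ft_force"],o["finger_gap"])
cv2.imwrite("pics/a4.png",np.hstack([crop(f,340,145,35,35,11),crop(g,305,115,35,35,11)]))
```

```text
[ 0.55591839 -0.28324544 -0.01205043] [ 1.00577549 -1.056551    0.44203535] 0.049794729210989055
```

View pics/a4.png

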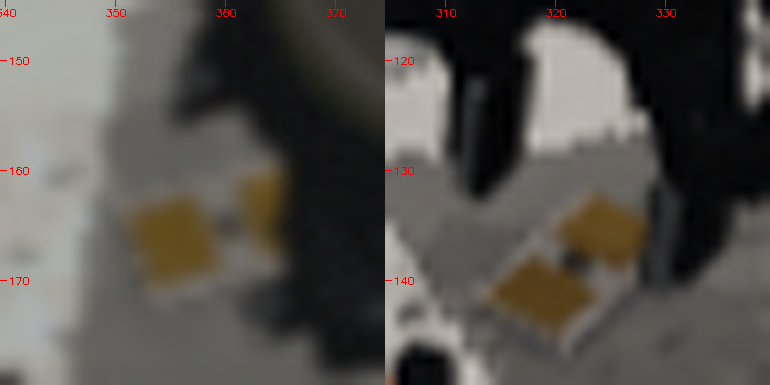

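Emit:
{"method": "arm_command", "body": {"rows": "0 0 -2 0 0 0 50;0 0 -2 0 0 0 50;0 0 0 0 0 0 50;0 0 0 0 0 0 50"}}

```text
time: 6.7
ee_pos: [0.556, -0.2833, -0.0163]
orientation: [3.136, 0.005, 1.891]
ft_force: [0.4, 0.6, 0.9]
finger_gap: 0.05
```

Emit:
{"method": "arm_command", "body": {"rows": "0 0 -2 0 0 0 50;0 0 -2 0 0 0 50;0 0 0 0 0 0 50"}}

```text
time: 7.0
ee_pos: [0.556, -0.2833, -0.0207]
orientation: [3.136, 0.005, 1.891]
ft_force: [0.2, 0.0, 0.5]
finger_gap: 0.0498
```

Emit:
{"method": "arm_command", "body": {"rows": "0 0 -1.5 0 0 0 50;0 0 -1.5 0 0 0 50;0 0 0 0 0 0 50"}}

```text
time: 7.3
ee_pos: [0.556, -0.2833, -0.0239]
orientation: [3.136, 0.005, 1.891]
ft_force: [0.0, -0.2, 0.3]
finger_gap: 0.0498
```

Emit:
{"method": "arm_command", "body": {"rows": "0 0 -1.5 0 0 0 50;0 0 -1.5 0 0 0 50;0 0 0 0 0 0 50"}}

```text
time: 7.6
ee_pos: [0.5559, -0.2833, -0.0272]
orientation: [3.136, 0.005, 1.891]
ft_force: [0.7, -0.6, -0.6]
finger_gap: 0.05
```

Run:
```python
from m import *
f=avg("top",2);g=avg("scene",2)
o=observe();print(o["ee_pos"],o["ft_force"],o["joint_pos"])
cv2.imwrite("pics/a5.png",np.hstack([crop(f,340,145,35,35,11),crop(g,305,115,35,35,11)]))
```

```text
[ 0.55615177 -0.28333293 -0.02693261] [ 0.13106042 -0.26284126 -0.45649311] [ 0.73620555  0.58331208 -0.43587252  1.66431795  0.29058954  0.95014861
  0.51500906]
```

View pics/a5.png

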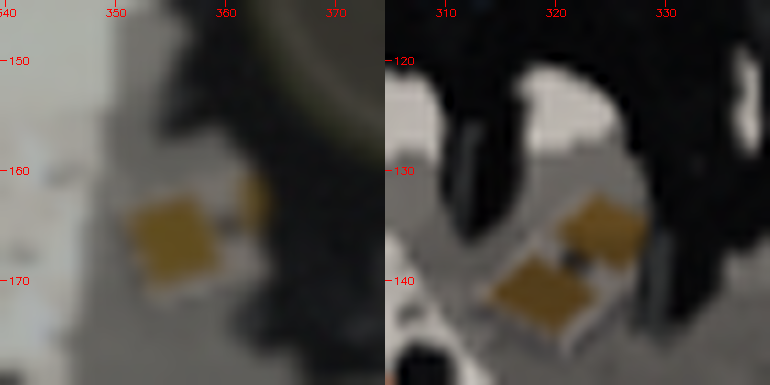

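Emit:
{"method": "arm_command", "body": {"rows": "0 0 2 0 0 0 35;0 0 0 0 0 0 25;0 0 0 0 0 0 25;0 0 0 0 0 0 25;0 0 0 0 0 0 25;0 0 0 0 0 0 25"}}

```text
time: 8.4
ee_pos: [0.5565, -0.2835, -0.0239]
orientation: [3.135, 0.006, 1.891]
ft_force: [-1.0, 0.1, -0.1]
finger_gap: 0.0275
```

Emit:
{"method": "arm_command", "body": {"rows": "0 0 0 0 0 0 20;0 0 0 0 0 0 20;0 0 0 0 0 0 20"}}

```text
time: 8.7
ee_pos: [0.5564, -0.2834, -0.0241]
orientation: [3.135, 0.006, 1.891]
ft_force: [0.2, 0.1, -0.9]
finger_gap: 0.0278
```

Emit:
{"method": "arm_command", "body": {"rows": "0 0 0 0 0 0 36;0 0 0 0 0 0 36;0 0 -1 0 0 0 36;0 0 -1 0 0 0 36;0 0 0 0 0 0 36"}}

```text
time: 9.2
ee_pos: [0.5565, -0.2835, -0.0262]
orientation: [3.135, 0.006, 1.891]
ft_force: [-0.4, 0.4, 0.5]
finger_gap: 0.036
```

Emit:
{"method": "arm_command", "body": {"rows": "0 0 -1 0 0 0 36;0 0 -1 0 0 0 36;0 0 0 0 0 0 36"}}

```text
time: 9.5
ee_pos: [0.5565, -0.2834, -0.0284]
orientation: [3.135, 0.006, 1.891]
ft_force: [0.1, -0.3, -1.1]
finger_gap: 0.0358
```

Emit:
{"method": "arm_command", "body": {"rows": "0 0 -1 0 0 0 36;0 0 -1 0 0 0 36;0 0 0 0 0 0 36"}}

```text
time: 9.8
ee_pos: [0.5566, -0.2836, -0.0298]
orientation: [3.135, 0.007, 1.891]
ft_force: [-0.1, -0.3, 0.9]
finger_gap: 0.0358
```

Emit:
{"method": "arm_command", "body": {"rows": "0 0 -1 0 0 0 36;0 0 -1 0 0 0 36;0 0 0 0 0 0 36"}}

```text
time: 10.1
ee_pos: [0.5568, -0.2836, -0.0297]
orientation: [3.136, 0.007, 1.89]
ft_force: [0.3, -0.1, -0.4]
finger_gap: 0.0359
```

Emit:
{"method": "arm_command", "body": {"rows": "0 0 -2 0 0 0 36"}}

```text
time: 10.2
ee_pos: [0.5571, -0.2838, -0.0302]
orientation: [3.136, 0.008, 1.89]
ft_force: [-10.8, 4.9, 31.6]
finger_gap: 0.0365
```

Run:
```python
from h import *
o=observe();print(o["ee_pos"],o["ft_force"],o["joint_pos"],o["effort"])
```

```text
[ 0.55709812 -0.2837792  -0.03020384] [-10.82967236   4.87579836  31.61132074] [ 0.73322942  0.58837881 -0.43359452  1.66433624  0.29497468  0.94414148
  0.51091117] [ -0.4360247  -52.57057071  -5.70186719 -27.08694041   0.60204534
  -4.76540297   0.17370528]
```

Emit:
{"method": "arm_command", "body": {"rows": "0 0 3 0 0 0 36;0 0 2.5 0 0 0 36;0 0 0 0 0 0 36"}}

```text
time: 10.5
ee_pos: [0.5575, -0.2839, -0.0243]
orientation: [3.135, 0.008, 1.89]
ft_force: [-0.5, 0.5, -0.7]
finger_gap: 0.0361
```

Emit:
{"method": "arm_command", "body": {"rows": "0 0 0 0.006 0.008 0 36;0 0 0 0 0 0 20;0 0 0 0 0 0 20;0 0 0 0 0 0 20;0 0 0 0 0 0 20;0 0 15 0 0 0 20;0 0 15 0 0 0 20;0 0 15 0 0 0 20;0 0 0 0 0 0 20"}}

```text
time: 11.4
ee_pos: [0.5575, -0.2839, 0.0247]
orientation: [3.142, -0.001, 1.89]
ft_force: [0.3, 0.0, -0.1]
finger_gap: 0.028
```

Run:
```python
from m import *
f=avg("top",2);g=avg("scene",2)
o=observe();print(o["ee_pos"],o["ft_force"],o["finger_gap"],o["orientation"])
for n,F,bx in(("top",f,(340,145,380,180)),("scene",g,(305,105,345,150))):
  for b in blob(F,bx,lambda c:(c[...,2]-c[...,0]>45))[:2]:print(n,b[0],b[1],ray(n,*b[0],.01+.045))
```

```text
[ 0.55537003 -0.28316554  0.0210052 ] [ 0.08661551  0.47068289 -1.69351173] 0.027788011684297002 [-3.13797443 -0.0047251   1.89005601]
top [359.34266642 160.62423998] 37.4765625 [ 0.55296268 -0.26910631]
top [367.07152959 156.23982811] 2.9921875 [ 0.56619344 -0.29067663]
scene [319.74742165 128.5433836 ] 27.5859375 [ 0.55236327 -0.26711837]
scene [324.34259834 122.45996377] 12.578125 [ 0.56594245 -0.29295045]
```

Emit:
{"method": "arm_command", "body": {"rows": "-10 0 20 0 0 0 20;-20 0 20 0 0 0 20;-20 0 20 0 0 0 20;-20 0 10 0 0 0 20;-20 0 0 0 0 0 20;-20 0 0 0 0 0 20;-20 5 0 0 0 0 20;-10 15 0 0 0 0 20;0 25 0 0 0 0 20;0 30 0 0 0 0 20;0 30 0 0 0 0 20;0 30 0 0 0 0 20;0 30 0 0 0 0 20;0 30 0 0 0 0 20;0 30 0 0 0 0 20;0 30 0 0 0 0 20;0 30 0 0 0 0 20;0 30 0 0 0 0 20;0 30 0 0 0 0 20;0 0 0 0 0 0 20"}}

```text
time: 13.6
ee_pos: [0.3985, 0.077, 0.0814]
orientation: [-3.125, -0.017, 1.886]
ft_force: [-0.4, -1.1, -1.0]
finger_gap: 0.0276
```

Emit:
{"method": "arm_command", "body": {"rows": "0 30 0 0 0 0 20;0 30 0 0 0 0 20;0 30 0 0 0 0 20;10 30 0 0 0 0 20;20 30 0 0 0 0 20;25 25 0 0 0 0 20;25 15 0 0 0 0 20;25 5 0 0 0 0 20;20 0 0 -0.01 -0.02 0 20;5 0 0 0 0 0 20;0 0 0 0 0 0 20"}}

```text
time: 14.7
ee_pos: [0.5299, 0.2723, 0.0734]
orientation: [-3.129, 0.002, 1.881]
ft_force: [-0.3, -0.5, -0.9]
finger_gap: 0.0279
```

```bash
cat > pz.py <<'E'
from m import *
import sys
f=avg("top",2);g=avg("scene",2)
o=observe();print(o["ee_pos"],o["ft_force"],o["finger_gap"],o["orientation"])
h=o["ee_pos"][2]+.0295-.005+.01
u,v=proj("top",[*o["ee_pos"][:2],h]).astype(int);s,t=proj("scene",[*o["ee_pos"][:2],h]).astype(int)
for n,F,bx in(("top",f,(u-18,v-16,u+18,v+16)),("scene",g,(s-20,t-20,s+20,t+20))):
  for b in blob(F,bx,lambda c:(c[...,2]-c[...,0]>45))[:2]:print(n,b[0],b[1],ray(n,*b[0],h))
cv2.imwrite("t1.png",f);cv2.imwrite("s1.png",g)
E
python3 pz.py
```

```text
[0.52935605 0.27268199 0.0742454 ] [ 0.7406587   0.32064398 -0.84122768] 0.027630101464853656 [-3.13002601e+00  2.96256112e-03  1.88198315e+00]
scene [125.23544369 207.34357625] 59.015625 [0.52376972 0.29053764]
```

Emit:
{"method": "arm_command", "body": {"rows": "2.5 11.5 -15 0.009 -0.008 0.004 20;0 0 -20 0 0 0 20;0 0 -20 0 0 0 20;0 0 -15 0 0 0 20;0 0 -4 0 0 0 20;0 0 0 0 0 0 20;0 0 0 0 0 0 20"}}

```text
time: 15.6
ee_pos: [0.5308, 0.2838, 0.0011]
orientation: [3.139, -0.002, 1.887]
ft_force: [-0.1, 0.0, -0.7]
finger_gap: 0.0276
```

```bash
python3 pz.py
python3 - <<'E'
from h import *
f=cv2.imread("t1.png");g=cv2.imread("s1.png")
cv2.imwrite("pics/a6.png",np.hstack([crop(f,140,145,40,50,10),crop(g,105,190,40,50,10)]))
E
```

```text
[0.53106114 0.28392514 0.0011821 ] [-0.19730372  0.36595481  0.0190032 ] 0.028031762717033462 [ 3.13815380e+00 -2.34981341e-03  1.88647873e+00]
scene [127.7664598  228.71480143] 56.4921875 [0.5255536 0.3014781]
```

View pics/a6.png

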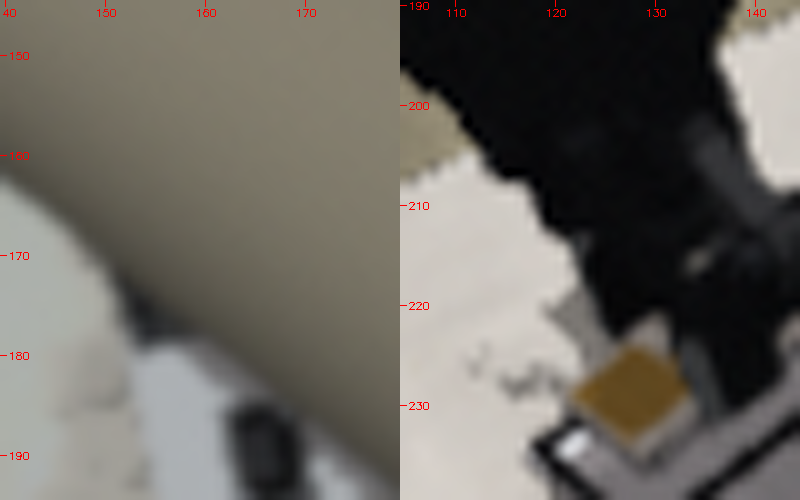

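The scene crop shows the held plate's left pad at (128,229), just above the pocket frame, whose left corner is at (119,234). I'll measure the pocket in the scene view too, for the same calibration.

Run:
```python
from m import *
g=cv2.imread("s.png");g1=cv2.imread("s1.png")
for t in(70,100):
  b=blob(g,(112,212,155,252),dark(t))[0];print(b[0],b[1],ray("scene",*b[0],.0085))
  # approx quad
  c=cv2.resize(g[212:252,112:155],None,fx=8,fy=8,interpolation=cv2.INTER_CUBIC);m=(c.max(2)<t).astype(np.uint8)
  k=max(cv2.findContours(m,0,cv2.CHAIN_APPROX_NONE)[0],key=cv2.contourArea);q=cv2.approxPolyDP(cv2.convexHull(k),12,True)[:,0]
  q=(q+.5)/8-.5+[112,212];W=np.array([ray("scene",*p,.009) for p in q]);print(q.round(1).tolist(),W.round(4).tolist(),W.mean(0))
o=observe()["ee_pos"];h=o[2]+.0345
for b in blob(g1,(110,215,150,245),lambda c:(c[...,2]-c[...,0]>45))[:2]:print(ray("scene",*b[0],h))
```

```text
[133.8810121  231.23260375] 406.8671875 [0.53311722 0.28968975]
[[139.2, 218.3], [150.1, 227.8], [128.6, 244.3], [117.9, 233.8]] [[0.5625, 0.2642], [0.5216, 0.253], [0.5038, 0.3143], [0.5457, 0.3247]] [0.53342142 0.28906482]
[133.83037251 231.25890712] 435.7578125 [0.53310838 0.28982129]
[[147.7, 221.6], [149.9, 228.4], [128.9, 244.7], [118.1, 235.9], [118.1, 233.3], [138.4, 217.9]] [[0.5422, 0.2505], [0.5201, 0.254], [0.5024, 0.3139], [0.5396, 0.3267], [0.5469, 0.324], [0.5646, 0.2653]] [0.53596833 0.28906654]
[0.5255536 0.3014781]
```

Emit:
{"method": "arm_command", "body": {"rows": "2 1.5 -6 0 0 0 20;0 0 -5 0 0 0 20;0 0 -3 0 0 0 20;0 0 0 0 0 0 20"}}

```text
time: 16.2
ee_pos: [0.5337, 0.2856, -0.0135]
orientation: [3.137, -0.002, 1.886]
ft_force: [0.3, -0.5, 0.6]
finger_gap: 0.028
```

```bash
python3 pz.py
```

```text
[ 0.53405608  0.28583772 -0.0127248 ] [ 0.60166083  0.85400747 -0.12003501] 0.027718208408926092 [ 3.13620751e+00 -2.40170348e-03  1.88616375e+00]
scene [127.91361925 231.9303082 ] 55.4921875 [0.52795081 0.30352375]
```

Emit:
{"method": "arm_command", "body": {"rows": "0 0 -2 0 0 0 20;0 0 -2 0 0 0 20;0 0 -1 0 0 0 20;0 0 0 0 0 0 20"}}

```text
time: 16.8
ee_pos: [0.5343, 0.2859, -0.0178]
orientation: [3.136, -0.002, 1.886]
ft_force: [0.2, -0.2, -0.9]
finger_gap: 0.0279
```

Emit:
{"method": "arm_command", "body": {"rows": "0 0 -1 0 0 0 20;0 0 -1 0 0 0 20"}}

```text
time: 17.0
ee_pos: [0.5344, 0.286, -0.0184]
orientation: [3.135, -0.002, 1.886]
ft_force: [-6.1, -4.3, 16.8]
finger_gap: 0.0278
```

Emit:
{"method": "arm_command", "body": {"rows": "0 0 0.5 0 0 0 36;0 0 0 0 0 0 38;0 0 0 0 0 0 38;0 0 3 0 0 0 38;0 0 20 0 0 0 38;0 0 30 0 0 0 38;-30 0 30 0 0 0 50;-40 -20 0 0 0 -0.14 50;-40 -30 0 0 0 -0.14 50;-30 -40 0 0 0 -0.14 50;0 -40 0 0 0 -0.14 50;0 0 0 0 0 0 50"}}

```text
time: 18.2
ee_pos: [0.3884, 0.1532, 0.0672]
orientation: [3.133, -0.003, 1.304]
ft_force: [0.2, -0.1, 0.2]
finger_gap: 0.0499
```

Run:
```python
from m import *
o=observe();print(o["ee_pos"],o["orientation"])
f=avg("top",3);g=avg("scene",3);cv2.imwrite("t2.png",f);cv2.imwrite("s2.png",g)
for n,F,bx in(("top",f,(140,150,185,180)),("scene",g,(110,210,155,250))):
  for b in blob(F,bx,lambda c:(c[...,2]-c[...,0]>45))[:2]:print(n,b[0],b[1],ray(n,*b[0],.016))
cv2.imwrite("pics/a7.png",np.hstack([crop(f,140,145,50,60,8),crop(g,105,205,50,60,8)]))
```

```text
[0.38843801 0.15324743 0.0671681 ] [ 3.13295499e+00 -3.06680012e-03  1.30375776e+00]
scene [128.41525391 233.09066806] 67.28125 [0.52881951 0.30332393]
scene [138.34576983 225.19314493] 64.5859375 [0.53820158 0.27464226]
```

View pics/a7.png

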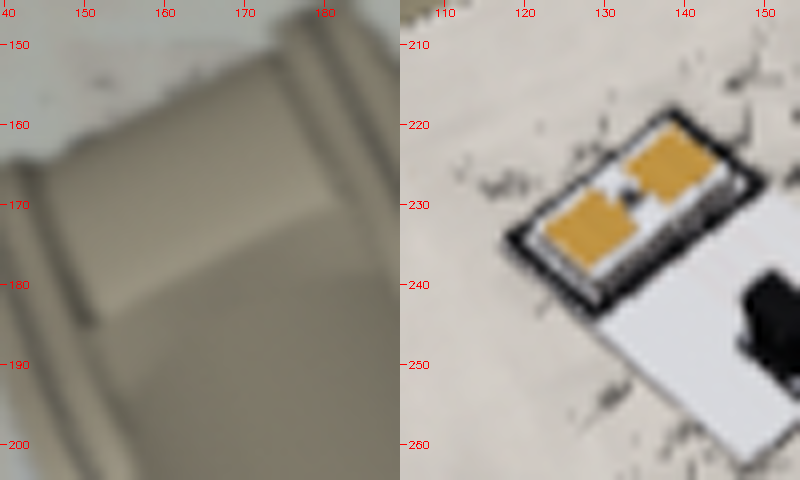

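The scene crop shows the plate flat inside the pocket frame, pads at (128.4,233) and (138.3,225). Next is the carrier's grip.

Emit:
{"method": "arm_command", "body": {"rows": "10 14 0 0 0 -0.14 50;10 15 0 0 0 -0.14 50;11 15 0 0 0 -0.14 50;11 16 0 0 0 -0.14 50;11 16 0 0 0 -0.14 50;11 16 0 0 0 -0.14 50;11 16 0 0 0 -0.13 50;0 0 0 0 0 0 50;0 0 0 0 0 0 50"}}

```text
time: 19.4
ee_pos: [0.4648, 0.2811, 0.0638]
orientation: [-3.139, -0.003, 0.325]
ft_force: [-0.2, -0.4, 0.6]
finger_gap: 0.0502
```

Emit:
{"method": "arm_command", "body": {"rows": "-1 -18 -15 0 0 -0.011 50;0 0 -20 0 0 0 40;0 0 -10 0 0 0 40;0 0 0 0 0 0 40;0 0 0 0 0 0 40"}}

```text
time: 19.9
ee_pos: [0.4624, 0.2627, 0.0175]
orientation: [-3.138, -0.001, 0.325]
ft_force: [-0.1, -0.6, -0.6]
finger_gap: 0.04
```

Run:
```python
from m import *
o=observe();print(o["ee_pos"],o["orientation"])
f=avg("top",2);g=avg("scene",2);p=proj("scene",[*o["ee_pos"][:2],.04]);print(p)
cv2.imwrite("pics/a8.png",np.hstack([crop(f,145,170,40,50,10),crop(g,130,215,40,50,10)]))
```

```text
[0.46243677 0.26270682 0.01748325] [-3.13763156e+00 -1.46498386e-03  3.25098023e-01]
[153.7438294  239.34054319]
```

View pics/a8.png

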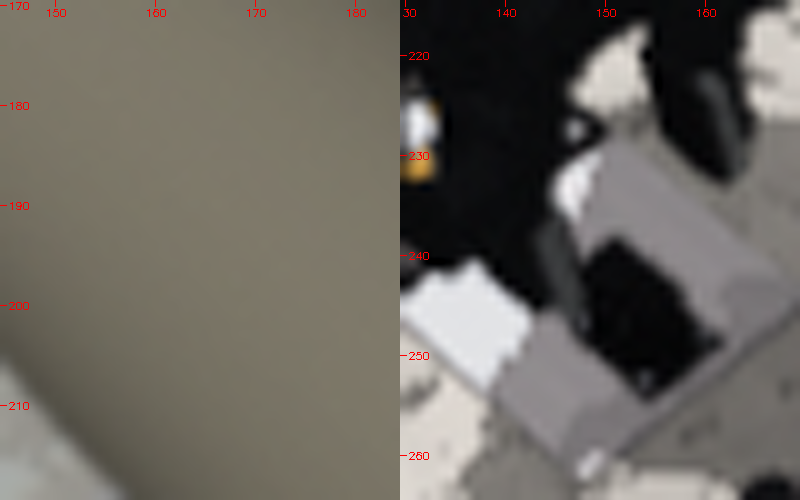

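The scene crop shows the fingers at (147,243) and (162,231) straddling the black grip at about (154,244). I'll descend and pinch.

Emit:
{"method": "arm_command", "body": {"rows": "1 0 -10 0 0 -0.01 40;0 0 -10 0 0 0 40;0 0 -8 0 0 0 40;0 0 0 0 0 0 40;0 0 0 0 0 0 40"}}

```text
time: 20.6
ee_pos: [0.4641, 0.2631, -0.0124]
orientation: [-3.138, -0.003, 0.314]
ft_force: [0.7, 0.1, -0.2]
finger_gap: 0.04
```

Emit:
{"method": "arm_command", "body": {"rows": "0 0 -1 0 0 0 25;0 0 0 0 0 0 8;0 0 0 0 0 0 5;0 0 0 0 0 0 5;0 0 0 0 0 0 5;0 0 0 0 0 0 5;0 0 0 0 0 0 5"}}

```text
time: 21.3
ee_pos: [0.4641, 0.2632, -0.0131]
orientation: [-3.138, -0.003, 0.314]
ft_force: [0.0, 0.8, -1.6]
finger_gap: 0.0127
```

Emit:
{"method": "arm_command", "body": {"rows": "0 0 4 0 0 0 5;0 0 8 0 0 0 5;0 0 8 0 0 0 5;0 0 5 0 0 0 5;0 0 0 0 0 0 5;0 0 0 0 0 0 5"}}

```text
time: 21.9
ee_pos: [0.4644, 0.2633, 0.0149]
orientation: [-3.138, -0.004, 0.314]
ft_force: [-0.1, 0.4, -1.2]
finger_gap: 0.0124
```

```bash
cat > pc.py <<'E'
from m import *
o=observe();print(o["ee_pos"],o["ft_force"],o["finger_gap"],o["orientation"])
e=o["ee_pos"];h=.016+e[2]+.013;y=o["orientation"][2]
P=[e[0]+.074*np.cos(y),e[1]+.074*np.sin(y),h]
F={n:avg(n,2) for n in("top","scene")}
for n in F:
  u,v=proj(n,P).astype(int);r=[]
  for b in blob(F[n],(max(u-24,0),v-24,u+24,v+24),lambda c:(c[...,2]-c[...,0]>40))[:2]: r.append(ray(n,*b[0],h));print(n,b[0],b[1],r[-1])
  if len(r)==2:
    r.sort(key=lambda q:-q[1]);d=r[0]-r[1];print(n,"centre",(r[0]+r[1])/2,"yaw",np.degrees(np.arctan2(-d[0],d[1])),"sep",np.linalg.norm(d))
print("expected from tool",P)
cv2.imwrite("t3.png",F["top"]);cv2.imwrite("s3.png",F["scene"])
E
python3 pc.py
```

```text
[0.46437867 0.26327018 0.01490411] [-0.07985716  0.41553247 -1.21054577] 0.012424805315546995 [-3.13784858 -0.00427069  0.31393857]
scene [131.33398148 225.01138889] 3.515625 [0.52446681 0.29121401]
scene [122.96688808 224.12510064] 1.6171875 [0.53720963 0.30675455]
scene centre [0.53083822 0.29898428] yaw -39.35082256029489 sep 0.02009695911807
expected from tool [np.float64(0.534761897989071), np.float64(0.2861219073537513), np.float64(0.04390411127580794)]
```

Emit:
{"method": "arm_command", "body": {"rows": "-4 -8 5 0 0 -0.02 5;-5 -15 5 0 0 -0.03 5;-5 -20 0 0 0 -0.03 5;-5 -25 0 0 0 -0.03 5;-5 -25 0 0 0 -0.03 5;-5 -25 0 0 0 -0.03 5;-5 -25 0 0 0 -0.03 5;-5 -25 0 0 0 -0.03 5;-5 -25 0 0 0 -0.03 5;-4 -15 0 0 0 -0.02 5;0 -10 0 0 0 -0.01 5;0 -3 0 0 0 0 5;0 0 0 0 0 0 5;0 0 0 0 0 0 5"}}

```text
time: 23.5
ee_pos: [0.4092, 0.0321, 0.026]
orientation: [-3.138, -0.003, 0.003]
ft_force: [0.3, -0.2, -2.6]
finger_gap: 0.0126
```

```bash
python3 pc.py
```

```text
[0.40921475 0.03207425 0.02599581] [ 0.25898017 -0.1606371  -2.58767646] 0.012617811001786728 [-3.13751899e+00 -2.81807283e-03  3.26614525e-03]
expected from tool [np.float64(0.48321435058183215), np.float64(0.0323159472901197), np.float64(0.05499580752376578)]
```

Run:
```python
from h import *
f=cv2.imread("t3.png");g=cv2.imread("s3.png")
print(proj("scene",[.483,.032,.055]),proj("top",[.483,.032,.055]))
cv2.imwrite("pics/a9.png",np.hstack([crop(f,205,130,95,125,4),crop(g,165,130,100,125,4)]))
```

```text
[237.38942646 188.43753826] [248.88632885 182.17336014]
```

View pics/a9.png

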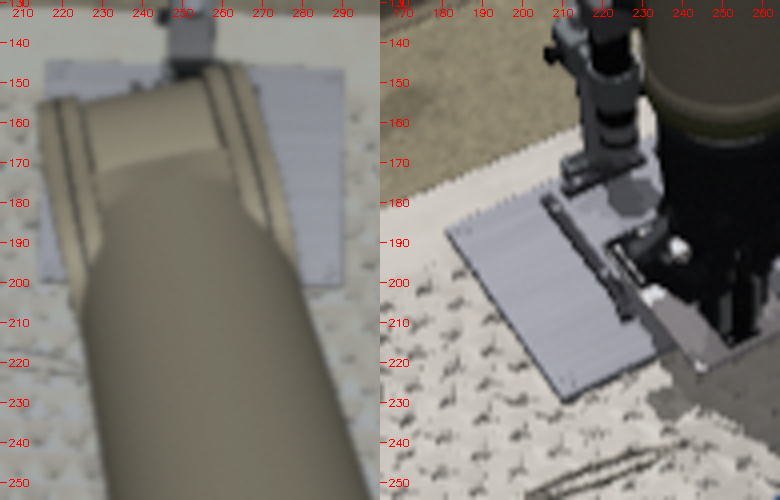

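The picture shows the carrier held level in front of the rails, its left edge running from about (222,191) to (245,222) in the scene view, with the left rail at (207,180)–(227,208). I'll compare the visible corners with the prediction.

Run:
```python
from h import *
o=[.4832,.0323]
for n,l,z in(("backleft top",(-92,34),.045),("backleft bot",(-92,34),.039),("frameFL",(22,33),.048),("frame BL",(-22,33),.048),("plate FL",(24,34),.045)):
    print(n,proj("scene",[o[0]+l[0]/1e3,o[1]+l[1]/1e3,z]).round(1))
s=[.557,.0242]
for n,l,z in(("rail front in",(-86,40),.018),("rail back",(30,40),.018),("base FL",(-115,108),.010),("base BL",(47,108),.01)):
    a=.015;x,y=np.array(l)/1e3
    print(n,proj("scene",[s[0]+x-a*y,s[1]+y+a*x,z]).round(1))
g=cv2.imread("s3.png");cv2.imwrite("pics/b.png",crop(g,200,170,60,60,10))
# bright carrier plate mask lower corner
c=cv2.resize(g[205:230,225:265],None,fx=8,fy=8,interpolation=cv2.INTER_CUBIC)
print(g[218,236:256].tolist());print(g[212:230,245].tolist())
```

```text
backleft top [244.6 222.5]
backleft bot [244.7 224.1]
frameFL [221.1 190. ]
frame BL [230.  201.7]
plate FL [220.5 190.5]
rail front in [229.7 206.8]
rail back [207.2 177.6]
base FL [211.3 228.9]
base BL [181.  186.3]
[[76, 77, 79], [82, 84, 86], [86, 89, 91], [95, 99, 102], [92, 93, 97], [103, 102, 104], [111, 109, 112], [112, 110, 113], [121, 119, 122], [119, 117, 121], [113, 110, 114], [114, 111, 115], [111, 108, 112], [109, 107, 110], [109, 108, 112], [109, 107, 111], [103, 102, 105], [91, 90, 93], [86, 83, 87], [73, 73, 75]]
[[131, 128, 132], [130, 128, 131], [129, 127, 130], [130, 128, 132], [130, 128, 132], [128, 125, 130], [119, 117, 121], [111, 109, 112], [111, 108, 112], [165, 163, 168], [154, 150, 155], [80, 80, 83], [78, 81, 84], [84, 87, 89], [94, 97, 101], [92, 96, 100], [90, 95, 98], [90, 94, 97]]
```

Emit:
{"method": "arm_command", "body": {"rows": "8 -5 0 0 0 0.006 5;9 -4.5 0 0 0 0.006 5;0 0 -5 0 0 0 5;0 0 0 0 0 0 5;0 0 0 0 0 0 5"}}

```text
time: 24.2
ee_pos: [0.4281, 0.0221, 0.0202]
orientation: [-3.137, -0.002, 0.017]
ft_force: [-0.3, 0.4, -1.6]
finger_gap: 0.0123
```

Emit:
{"method": "arm_command", "body": {"rows": "0 0.4 -8 0 0 0 5;0 0 -8 0 0 0 5;0 0 -4 0 0 0 5;0 0 -1 0 0 0 5;0 0 0 0 0 0 5"}}

```text
time: 24.7
ee_pos: [0.4272, 0.0227, -0.0032]
orientation: [-3.137, -0.001, 0.018]
ft_force: [0.3, -0.4, -0.3]
finger_gap: 0.0124
```

Emit:
{"method": "arm_command", "body": {"rows": "4 0 0.3 0 0 0 5;6 0.1 0 0 0 0 5;6 0.1 0 0 0 0 5;6 0.1 0 0 0 0 5;6 0.1 0 0 0 0 5;6 0.1 0 0 0 0 5;4 0.1 0 0 0 0 5;0 0 0 0 0 0 5"}}

```text
time: 25.5
ee_pos: [0.4699, 0.0235, -0.0023]
orientation: [-3.137, -0.003, 0.017]
ft_force: [-0.5, -0.3, -2.6]
finger_gap: 0.0125
```

Emit:
{"method": "arm_command", "body": {"rows": "3 0 -0.5 0 0 0 5;3 0 -0.3 0 0 0 5;2 0 0 0 0 0 5;2 0 0 0 0 0 5;2 0 0 0 0 0 5"}}

```text
time: 26.0
ee_pos: [0.4818, 0.0235, -0.0032]
orientation: [-3.137, -0.001, 0.018]
ft_force: [-10.5, 1.5, 3.3]
finger_gap: 0.0129
```

Emit:
{"method": "arm_command", "body": {"rows": "1.5 0 0 0 0 0 5;1.5 0 0 0 0 0 5"}}

```text
time: 26.2
ee_pos: [0.4815, 0.0234, -0.0033]
orientation: [-3.139, 0.006, 0.018]
ft_force: [-11.6, -0.4, 13.4]
finger_gap: 0.0127
```

Emit:
{"method": "arm_command", "body": {"rows": "0 0 0 0 0 0 5;0 0 0 0 0 0 20;0 0 0 0 0 0 30;0 0 0 0 0 0 30;0 0 0 0 0 0 30"}}

```text
time: 26.7
ee_pos: [0.4827, 0.0235, -0.0028]
orientation: [-3.138, 0.004, 0.018]
ft_force: [-0.7, 0.2, -0.4]
finger_gap: 0.0298
```

Emit:
{"method": "arm_command", "body": {"rows": "0 0 10 0 0 0 40;-5 0 20 0 0 0 50;-20 0 25 0 0 0 60;-30 5 25 0 0 0.13 60;-30 20 20 0 0 0.14 60;-20 30 0 0 0 0.14 60;-10 40 0 0 0 0.14 60;0 40 0 0 0 0.14 60;0 40 0 0 0 0.14 60;0 30 0 0 0 0.14 60;0 10 0 0 0 0.14 60;0 0 0 0 0 0.14 60;0 0 0 0 0 0.14 60;0 0 0 0 0 0.14 60;0 0 0 0 0 0 60"}}

```text
time: 28.2
ee_pos: [0.3631, 0.2498, 0.111]
orientation: [3.133, -0.004, 1.612]
ft_force: [0.7, 0.3, -0.5]
finger_gap: 0.06
```

```bash
cat > pp.py <<'E'
from m import *
o=observe();print(o["ee_pos"],o["orientation"])
F={n:avg(n,4) for n in("top","scene")}
for n in F:
  r=[]
  u,v=proj(n,[.556,.024,.026]).astype(int)
  for b in blob(F[n],(u-22,v-20,u+22,v+20),lambda c:(c[...,2]-c[...,0]>35))[:3]: r.append(ray(n,*b[0],.026));print(n,b[0],b[1],r[-1])
  if len(r)>1:
    r=sorted(r[:2],key=lambda q:-q[1]);d=r[0]-r[1];print(n,"centre",(r[0]+r[1])/2,"yaw",np.degrees(np.arctan2(-d[0],d[1])),"sep",np.linalg.norm(d))
cv2.imwrite("t4.png",F["top"]);cv2.imwrite("s4.png",F["scene"])
E
python3 pp.py
```

```text
[0.36313512 0.24980108 0.11104423] [ 3.13336595 -0.00403222  1.61202905]
top [247.16026565 160.05518641] 50.1171875 [0.55446447 0.03989785]
top [258.32338094 159.79140498] 38.5625 [0.55617185 0.00837642]
top centre [0.55531816 0.02413713] yaw 3.10042308295532 sep 0.031567634630648475
scene [220.38583685 179.41296264] 55.5859375 [0.55578366 0.0416741 ]
scene [230.59259297 174.34707921] 48.1796875 [0.55735347 0.01084363]
scene centre [0.55656857 0.02625886] yaw 2.9148399576773496 sep 0.03087040387885441
```

Run:
```python
from m import *
from scipy.ndimage import map_coordinates as mc
f=cv2.imread("t4.png").astype(float).mean(2)
for y in(.000,.045):
  xs=np.arange(.425,.50,.0015);P=np.array([proj("top",[x,y,.016]) for x in xs])
  v=mc(f,[P[:,1],P[:,0]],order=1);print(y,list(zip((xs*1e3).round(1).tolist(),v.round().astype(int).tolist())))
# carrier side edges between rails: profile across y at x=.50
for x in(.478,.51):
  ys=np.arange(-.03,.08,.002);P=np.array([proj("top",[x,y,.016]) for y in ys]);v=mc(f,[P[:,1],P[:,0]],order=1);print(x,list(zip((ys*1e3).round().astype(int).tolist(),v.round().astype(int).tolist())))
F=cv2.imread("t4.png")
b=blob(F,(236,170,270,200),dark(60));print([(q[1],ray("top",*q[0],.04),ray("top",*q[2].mean(0),.035)) for q in b[:2]])
cv2.imwrite("pics/c1.png",np.vstack([crop(F,205,140,95,65,8)]))
```

```text
0.0 [(425.0, 151), (426.5, 152), (428.0, 154), (429.5, 156), (431.0, 158), (432.5, 159), (434.0, 160), (435.5, 154), (437.0, 146), (438.5, 132), (440.0, 123), (441.5, 131), (443.0, 139), (444.5, 145), (446.0, 150), (447.5, 151), (449.0, 151), (450.5, 152), (452.0, 152), (453.5, 152), (455.0, 152), (456.5, 153), (458.0, 152), (459.5, 152), (461.0, 150), (462.5, 149), (464.0, 148), (465.5, 149), (467.0, 155), (468.5, 160), (470.0, 163), (471.5, 165), (473.0, 165), (474.5, 166), (476.0, 166), (477.5, 166), (479.0, 166), (480.5, 166), (482.0, 166), (483.5, 166), (485.0, 166), (486.5, 166), (488.0, 166), (489.5, 166), (491.0, 166), (492.5, 166), (494.0, 166), (495.5, 166), (497.0, 166), (498.5, 166), (500.0, 166)]
0.045 [(425.0, 156), (426.5, 158), (428.0, 159), (429.5, 161), (431.0, 161), (432.5, 161), (434.0, 159), (435.5, 155), (437.0, 144), (438.5, 133), (440.0, 126), (441.5, 123), (443.0, 134), (444.5, 142), (446.0, 147), (447.5, 150), (449.0, 151), (450.5, 152), (452.0, 153), (453.5, 152), (455.0, 152), (456.5, 151), (458.0, 150), (459.5, 145), (461.0, 141), (462.5, 136), (464.0, 13
[... 940 characters left out ...]
)]
0.51 [(-30, 149), (-28, 148), (-26, 146), (-24, 138), (-22, 127), (-20, 116), (-18, 114), (-16, 116), (-14, 125), (-12, 145), (-10, 157), (-8, 163), (-6, 165), (-4, 166), (-2, 166), (0, 166), (2, 166), (4, 166), (6, 166), (8, 166), (10, 166), (12, 166), (14, 166), (16, 165), (18, 166), (20, 166), (22, 166), (24, 166), (26, 166), (28, 166), (30, 166), (32, 166), (34, 166), (36, 166), (38, 166), (40, 166), (42, 166), (44, 166), (46, 166), (48, 166), (50, 166), (52, 165), (54, 163), (56, 158), (58, 142), (60, 123), (62, 104), (64, 101), (66, 105), (68, 111), (70, 119), (72, 134), (74, 145), (76, 150), (78, 150)]
[(44.7265625, array([0.47818707, 0.02164293]), array([0.47953524, 0.02176055]))]
```

View pics/c1.png

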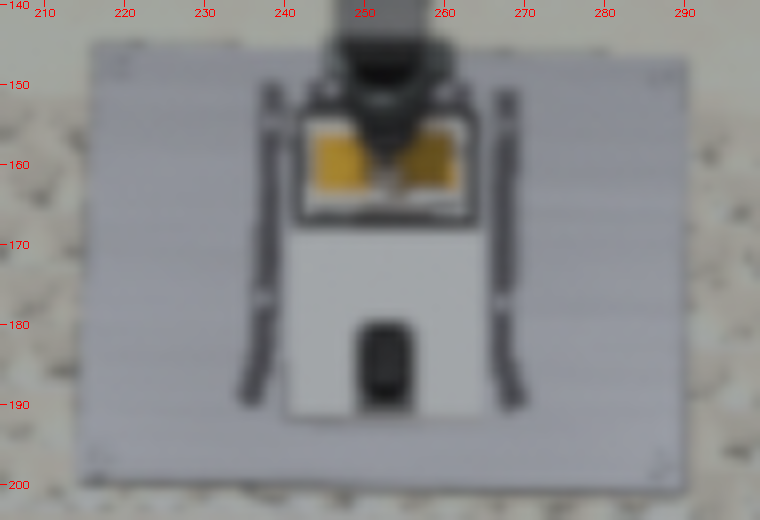

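The top view shows:
- the carrier between the rails, rear edge at v≈191.5
- frame back at v≈153, against the stop brackets
- grip at (252,185)
- pads at (247,160) and (258,160)

The carrier's rear edge puts its origin at x≈0.558, against a station origin of about 0.5577, so it is home. Next, exact positioner poses.

Run:
```python
from m import *
f=cv2.imread("t.png");g=cv2.imread("s.png")
for n,bx,tip in(("L",(150,214,172,236),(185,226.7)),("R",(346,212,370,236),(346.5,241))):
  for t in(185,195):
    for b in blob(f,bx,lambda c:c.min(2)>t)[:1]:
      W=np.array([ray("top",*q,.06) for q in b[2]]);d=np.diff(W,axis=0);print(n,t,b[1],"c",W.mean(0).round(4),"sides",np.linalg.norm(d,axis=1).round(4),"ang",np.degrees(np.arctan2(d[:,1],d[:,0])).round(1))
  print("tip",ray("top",*tip,.023))
for n,bx in(("L",(155,255,185,285)),("R",(350,155,372,180))):
  for b in blob(g,bx,lambda c:c.min(2)>195)[:1]:
    W=np.array([ray("scene",*q,.06) for q in b[2]]);print(n,"scene",b[1],W.mean(0),ray("scene",*b[0],.06))
def prof(bx,n,F,thr):pass
# side knob blobs for yaw
for n,bx in(("L",(154,233,170,243)),("R",(362,229,374,240))):
  b=blob(f,bx,dark(70))[0];print(n,"side",b[1],ray("top",*b[0],.027))
print(f[205:240:2,160].min(1).tolist())
print("minwhite",f[216:232,150:168].min(2))
```

```text
tip [0.36048213 0.20309586]
tip [ 0.33494612 -0.23668815]
L side 40.296875 [0.32670783 0.26469702]
R side 38.5234375 [ 0.35322916 -0.29189709]
[146, 145, 146, 145, 144, 152, 145, 133, 127, 71, 100, 150, 92, 100, 99, 68, 35, 38]
minwhite [[148 153 153 151 144 139 142 143 143 146 152 155 151 143 139 140 145 148]
 [141 145 148 149 148 147 150 150 144 138 145 151 149 145 147 151 153 151]
 [145 144 145 145 147 149 149 147 140 136 138 140 139 137 136 139 140 141]
 [146 145 144 143 146 148 146 141 132 130 133 134 133 127 113 108 114 117]
 [146 144 142 142 142 139 125 116 114 126 141 148 149 140 111  89  86  86]
 [142 136 139 144 140 115  85  71  72  92 127 148 154 142 106  73  61  56]
 [135 121 127 138 127  90  55  43  44  57  94 132 147 134  96  65  52  51]
 [137 120 116 129 114  76  47  41  43  44  71 119 141 126  89  61  54  60]
 [147 139 129 130 117  87  58  46  42  42  77 128 143 121  84  60  57  63]
 [151 150 145 141 138 120  91  66  54  62 100 139 145 115  78  59  60  65]
 [151 150 145 142 149 146 129 108  98 106 133 150 146 111  73  57  60  66]
 [154 151 144 143 151 153 150 144 142 144 150 154 144 107  70  55  59  64]
 [157 154 144 141 145 142 140 139 138 138 139 139 131  98  66  54  59  57]
 [156 156 148 140 125 107  96  93  93  93  92  92  90  75  61  55  61  55]
 [156 156 151 136 117  98  87  86  86  85  83  78  75  68  61  55  58  53]
 [156 156 152 138 125 111  99  98  99 100 100  93  84  69  60  54  51  51]]
```

Emit:
{"method": "arm_command", "body": {"rows": "-2.5 15.5 -15 0 0.006 -0.02 55;0 0 -20 0 0 0 50;0 0 -20 0 0 0 50;0 0 -20 0 0 0 50;0 0 -10 0 0 0 50;0 0 -8 0 0 0 50;0 0 0 0 0 0 50;0 0 0 0 0 0 50"}}

```text
time: 29.4
ee_pos: [0.3618, 0.266, 0.0155]
orientation: [3.138, -0.005, 1.58]
ft_force: [-0.4, -0.1, -0.7]
finger_gap: 0.0498
```

Emit:
{"method": "arm_command", "body": {"rows": "-1 0 -3 0 0 0.005 50;0 0 0 0 0 0 20;0 0 0 0 0 0 15;0 0 0 0 0 0 15;0 0 0 0 0 0 15;0 0 0 0 0 0 15;0 0 0 0 0 0 15"}}

```text
time: 30.1
ee_pos: [0.362, 0.2663, 0.0141]
orientation: [3.135, -0.006, 1.585]
ft_force: [-1.0, 0.6, -0.7]
finger_gap: 0.0248
```

Emit:
{"method": "arm_command", "body": {"rows": "0 0 5 0 0 0 15;0 0 15 0 0 0 15;10 0 15 0 0 0 15;20 0 0 0 0 0 15;25 0 0 0 0 0 15;25 0 0 0 0 0 15;25 0 0 0 0 0 15;25 0 0 0 0 0 15;25 -5 0 0 0 0 15;20 -10 0 0 0 0 15;8 -20 0 0 0 0 15;0 -25 0 0 0 0 15;0 -25 0 0 0 0 15;0 -15 0 0 0 0 15;0 -5 0 0 0 0 15;0 0 0 0 0 0 15;0 0 0 0 0 0 15"}}

```text
time: 31.8
ee_pos: [0.5504, 0.1565, 0.0525]
orientation: [3.139, -0.006, 1.586]
ft_force: [0.6, 0.3, -3.0]
finger_gap: 0.0248
```

Emit:
{"method": "arm_command", "body": {"rows": "2 0 -10 0 0 0 15;0 0 -10 0 0 0 15;0 0 -3 0 0 0 15;0 0 0 0 0 0 15;0 0 0 0 0 0 15"}}

```text
time: 32.3
ee_pos: [0.5513, 0.1603, 0.0267]
orientation: [3.141, -0.008, 1.591]
ft_force: [0.0, 0.5, -3.0]
finger_gap: 0.0244
```

Emit:
{"method": "arm_command", "body": {"rows": "1 -8 1.5 0 0 -0.005 15;0 -10 0 0 0 0 15;0 -10 0 0 0 0 15;0 -8 0 0 0 0 15;0 -4 0 0 0 0 15;0 0 0 0 0 0 15;0 0 0 0 0 0 15"}}

```text
time: 33.0
ee_pos: [0.5531, 0.115, 0.0292]
orientation: [3.139, -0.007, 1.583]
ft_force: [0.3, 0.6, -3.2]
finger_gap: 0.0243
```

Run:
```python
from m import *
o=observe();print(o["ee_pos"],o["orientation"],o["ft_force"])
f=avg("top",4);g=avg("scene",4);cv2.imwrite("t5.png",f);cv2.imwrite("s5.png",g)
e=o["ee_pos"]
for t in([e[0],e[1]-.062,.036],):print("tip pred",proj("top",t),proj("scene",t))
for n,F in(("top",f),("scene",g)):
  u,v=proj(n,[.556,.024,.026]).astype(int)
  print(n,[(b[0].round(1).tolist(),b[1]) for b in blob(F,(u-22,v-20,u+22,v+20),lambda c:(c[...,2]-c[...,0]>35))[:3]])
```

```text
[0.55307467 0.11498553 0.02924896] [ 3.13907328 -0.00670956  1.58286146] [ 0.33452157  0.57269513 -3.23254009]
tip pred [242.39101906 159.34040007] [216.68109382 179.15291731]
top []
scene [([220.5, 179.3], 50.4140625), ([230.6, 174.4], 47.1171875)]
```

Emit:
{"method": "arm_command", "body": {"rows": "0 -6 0 0 0 0 15;0 -5 0 0 0 0 15;0 -1 0 0 0 0 15;0 0 0 0 0 0 15;0 0 0 0 0 0 15"}}

```text
time: 33.9
ee_pos: [0.553, 0.102, 0.0291]
orientation: [3.139, -0.007, 1.583]
ft_force: [0.3, 1.1, -3.3]
finger_gap: 0.0249
```

```bash
cat > nd.py <<'E'
from m import *
import sys
np.set_printoptions(linewidth=200)
o=observe();e=o["ee_pos"];print(e,o["orientation"],o["ft_force"])
g=avg("scene",6);cv2.imwrite("s6.png",g);s=cv2.imread("s4.png").astype(int)
z=float(sys.argv[1]);sg=float(sys.argv[2])
t=[e[0],e[1]+sg*.062,z];u,v=proj("scene",t);print("tip pred scene",u,v)
d=(g.astype(int)-s).sum(2)//3;u,v=int(u),int(v)
print("cols",u-12,"rows",v-10);print(d[v-10:v+9,u-12:u+13])
E
python3 nd.py .036 -1
```

```text
[0.55298134 0.101999   0.02908715] [ 3.13937387 -0.00650777  1.58341697] [ 0.28063956  1.05292992 -3.34125735]
tip pred scene 221.20913083650262 177.16911345662044
cols 209 rows 167
[[-185 -186 -153  -62   -8   -7   -6   -4   -2   -2   -3   -3   -3   -2   -3   -3   -2   -3   -2   -4   -6   -6   -7   -7   -4]
 [-187 -186 -142  -77   -6   -5   -4   -3   -3   -3   -3   -3   -3   -3   -3   -4   -2   -3   -3   -3   -4   -4   -7   -6   -5]
 [-182 -162 -110  -57   -3   -3   -4   -4   -4   -3   -3   -2   -2   -3   -3   -2   -2   -2   -3   -3   -3   -4   -5   -5   -6]
 [-177 -110 -100  -25   -3   -4   -4   -4   -4   -3   -2   -2   -3   -2   -3   -3   -3   -2   -3   -4   -4   -5   -4   -3   -3]
 [-179  -93  -72  -44  -31  -18   -4   -5   -3   -2   -3   -2   -2   -3   -2   -4   -3   -3   -4   -5   -5   -6   -4   -4   -3]
 [-186 -102  -33  -44  -34  -20   -3   -2   -2   -1   -2   -1   -2   -2   -2   -2   -2   -4   -5   -6   -5   -5   -4   -4   -4]
 [-187  -92   -8  -11   -2   -5  -11  -15   -3   -1   -3   -2   -1   -2   -3   -4   -5   -5   -3   -4   -4   -5   -5   -4   -5]
 [-172 -107   -4   -9 
[... 814 characters left out ...]
-63  -58  -37  -43  -59  -62  -58  -29  -11  -31  -11  -29]
 [-108  -69  -50  -35  -19  -49  -46  -17  -45  -58  -64  -68  -69  -62  -60  -58  -89  -94  -79  -64  -31   -4   -5   -5   -6]
 [-101  -50  -32  -33  -26  -24  -52  -32  -28  -53  -62  -69  -65  -57  -85  -78  -81  -65  -32   -3   -4   -9  -25   -5   -7]
 [ -45  -37  -42  -28  -26  -34  -23  -45  -10  -37  -56  -74  -77  -71  -78  -65  -31   -5   -4   -9  -25  -11  -31  -11  -43]
 [ -34  -33  -34  -38  -29  -39  -13  -37  -31  -36  -42  -71  -70  -62  -47   -5   -5  -12  -27  -14  -31  -11  -43  -72  -83]
 [ -10  -29  -32  -34  -38  -24  -32  -16  -45  -61  -39  -52  -47  -12  -30   -8  -15  -16  -34  -11  -43  -71  -84  -97  -97]]
```

Run:
```python
from m import *
np.set_printoptions(linewidth=220)
g=cv2.imread("s6.png").astype(int);s=cv2.imread("s4.png").astype(int)
print("gray rows168 cols208");print(g[168:186,208:232].mean(2).astype(int))
print("R-B now");print((g[168:186,208:232,2]-g[168:186,208:232,0]))
a=ray("scene",220.4,179.4,.026)
for q in((221.5,174.7),(221.5,175.3),(220.5,175.2)):print(q,(ray("scene",*q,.036)-a)*1e3)
```

```text
gray rows168 cols208
[[ 40  18  13  32  94 140  98  69  54  54  54  52  51  51  53  54  54  55  55  60  55  75 101 142]
 [ 30  19  10  17  46  67  67  67  62  58  55  48  46  47  49  53  54  51  51  61  67  60  55  90]
 [ 25  16   9  17  46  67  71  82  81  52  48  43  39  40  40  48  51  49  45  45  61  79  94  82]
 [ 20  13   8  27  61  67  66  72  69  41  38  33  37  34  32  38  43  42  38  59  94 100 116  88]
 [ 17   9  11  31  57  53  49  40  40  37  36  26  31  28  29  26  30  55  80  84 111  90  87  73]
 [ 12   8  14  33  43  39  39  39  46  46  46  43  29  26  28  51  81  86 100  78  77  70  73  73]
 [  8  10  24  44  41  57  67  49  41  44  43  37  28  52  82  96 116 107  85  63  63  67  74  73]
 [  8  15  41  55  41  63  80  46  26  21  26  49  80  80 107 117 117 113  87  67  64  70  74  74]
 [ 15  35  48  48  36  46  50  24  23  48  79  75  92  77  83 104 102  81  67  64  70  68  70  74]
 [ 41  68  47  30  34  38  31  37  75  96 105  75  65  63  66  79  79  38  38  72  94  61  64  74]
 [ 49  71  42  31  35  37  35  49  86  89  88  73  62  63  63  65  72  80  86 101 112  82
[... 1485 characters left out ...]
 4 15 14 29 44 48 61 62 61 50 22  8 10 15 39 44 28]
 [-4 -5 -2 -3 -3 -3 -2 11 44 59 73 72 68 66 66 62 57 35 17 13 13 19 21 11]
 [-3 -3 -3 -3 -3 -2 -1  8 34 59 72 72 73 72 70 62 63 52 24 12 12 11  9  7]
 [-4 -3 -3 -1  0 -1  0  1  9 36 68 71 68 69 71 64 44 27 17 11  9  7  4  3]
 [-2 -2 -2 -3  0  0 -1  1  2 12 38 65 68 65 53 31 21 11  8  7  3  3  1  0]
 [-2 -2 -3 -3 -2  0  0  0  1  3 12 42 51 32 24 12  9  7  4  3  1  0  0 -1]
 [-3 -2 -3 -2 -3 -1  1  0  0  0  5 19 25 12 10  7  3  3  1  0  0  0 -1  0]
 [-5 -3 -2 -3 -3 -3  0  0  0 -1  2  4  8  8  3  2  1  0  0 -1  0  0  2  2]]
(221.5, 174.7) [ 4.33224319 -6.37611347]
(221.5, 175.3) [ 2.49119006 -5.36936186]
(220.5, 175.2) [ 4.15728579 -3.3787206 ]
```

Run:
```python
from m import *
np.set_printoptions(linewidth=220)
g=cv2.imread("s6.png").astype(float);s=cv2.imread("s4.png").astype(float)
k=lambda a:(100*(a[...,2]-a[...,0])/(a.max(2)+8)).astype(int)[172:184,208:230]
print(k(s));print(k(g));print(k(g)-k(s))
```

```text
[[  5   5   3  -8  -7  -8  -6  -7  -7  -6  -6  -7  -7  -9  -7  -7  -4   4  11  22  21  44]
 [  5   4   0  -4  -6  -5  -7  -8  -8  -8  -6  -8  -7  -7  -5   4   9  18  22  45  48  62]
 [  2   1  -4  -5  -6  -6  -6  -6  -8  -8  -6  -9  -2   3   8   8   9  16  37  62  61  62]
 [ -2  -5  -6  -7  -6  -6  -6  -7  -8  -7  -3   3   7  23  16   8   8  11  24  55  63  62]
 [ -5  -5  -6  -7  -7  -6  -6  -7  -2   3   7  22  23  44  38  17   8   7  13  50  55  62]
 [ -5  -5  -7  -6  -6  -6  -1   3   7  22  25  46  63  63  58  40  26  24   7  24  26  62]
 [ -6  -5  -6  -4 -10  -9   9  13  25  45  62  63  63  63  63  60  47  23   6   8  12  35]
 [ -6  -5  -5  -3  -7  -1   4  17  44  62  62  62  62  62  63  63  55  29  13   9  10  15]
 [ -7  -5  -4   0 -12  -1   0  12  28  49  62  63  62  62  62  63  63  49  15   4   5   6]
 [ -6  -6  -5   0  -3  -4  -1   1  13  31  58  62  62  62  63  61  43  17   8   4   4   5]
 [ -6  -5  -6  -5  -1  -2  -1   1   1  15  33  63  63  60  43  20  10   4   4   5   3   2]
 [ -7  -7  -7  -6  -4  -1  -1  -2  -1   3  12  40  35  14   8   2   4   5   4   4   0   0]]
[[ -7 -
[... 1478 characters left out ...]
2  -1  -1   5   3   0   1   1   0   0   0   0   0   1   0   0]
 [  0  -1   2  -1   0   0  -1  -1  -5 -19 -21 -20 -19  -1   0   2  -1  -1   1   0   0  -1]
 [ -2  -2   1  -3   4   1 -15  -7 -11 -32 -36 -20 -12  -2  -1   0   1  -1   2   0  -1   0]
 [ -2  -3   1  -3   1  -6  -8  -2  -7  -3   0   0   0  -1  -1  -1  -1   1   0   0  -1  -1]
 [  1  -1  -3  -8   3  -5  -2  -2  -1  -3   0  -1   0   0   0  -1  -1   0   4   5   4   3]
 [ -3  -1  -2  -1   3   0   1   0  -3  -2  -2   0   0   0  -1  -2  -3   5   5   5   4   1]
 [  0  -1   2   2   1   2  -1   0   1  -3  -1  -1  -1  -2  -1   5   6   5   3   1   0   1]
 [  1   1   1   2   2   1   1   2   2   0   0  -1   5   9   9   7   4   1   1  -1   1   0]]
```

Emit:
{"method": "arm_command", "body": {"rows": "3 0 0 0 0 0 15;0 0 -1.5 0 0 0 15;0 0 -1.5 0 0 0 15;0 0 0 0 0 0 15;0 0 0 0 0 0 15"}}

```text
time: 34.7
ee_pos: [0.5562, 0.1026, 0.0257]
orientation: [3.14, -0.007, 1.584]
ft_force: [-0.5, 0.5, -4.0]
finger_gap: 0.0246
```

```bash
cat > nk.py <<'E'
from m import *
import sys
np.set_printoptions(linewidth=220)
z,u0,v0=float(sys.argv[1]),int(sys.argv[2]),int(sys.argv[3])
o=observe();print(o["ee_pos"],o["orientation"],o["ft_force"],o["finger_gap"])
g=avg("scene",6).astype(float);cv2.imwrite("s7.png",g);s=cv2.imread("s4.png").astype(float)
k=lambda a:(100*(a[...,2]-a[...,0])/(a.max(2)+8)).astype(int)[v0:v0+12,u0:u0+22]
print(k(g)-k(s))
E
python3 nk.py .035 208 172
```

```text
[0.55615318 0.102594   0.02565987] [ 3.13960302 -0.00678135  1.58425409] [-0.51597487  0.54790128 -3.96384457] 0.024636382182269677
[[-14 -10 -10   0   2   1   0   2  -1  -2   0  -1   0  -1  -2  -1  -1  -1   0   1   0   1]
 [-16  -8  -7  -2  -1  -3   1   0   1   1  -2  -1   0  -1   0   2   0   0   0   0   0   0]
 [-13  -9  -2  -2   1   1   0   0   2   0  -1   3   0   1  -1   1   0   1   1   0   1   0]
 [ -8  -1   0   1  -1   0   0   2   3   1   3   2   4   0   0   1   0  -1   1   1  -1   0]
 [ -1  -1   1   1   1  -1   0  -1  -4   5   4   0   4   0   0   0   0  -1   0   1   1   0]
 [ -1  -1   0   1   0  -3  -7  -3  -5 -19 -20 -21  -2   0  -1   0  -1  -1   1   1   1  -1]
 [ -1  -2   1  -3   2   5 -13  -9 -11 -29 -35 -23  -2  -1   0   1   2   0   1  -1  -1  -1]
 [ -2  -1  -1  -3   1  -6  -5  -9  -6  -3   0   1   0   0  -1  -1   0   1   0   0  -1  -1]
 [ -1  -1  -3  -5   6  -4   1  -3  -1  -3   0  -1   0   0   1  -1  -1   0   4   5   3   3]
 [ -3  -1  -2  -1   3   1   1   0  -2  -2  -2   0   0   0  -1  -3  -3   5   5   4   4   2]
 [  0  -1   2   3   2   2  -1  -1   2  -5  -3   0   0  -2  -1   5   6   5   4   1   0   1]
 [  4   0   1   0   2   1   1   0   2   0   1   1   4   9   9   6   4   1  -1  -1   0   0]][ WARN:0@7.263] global loadsave.cpp:1063 imwrite_ Unsupported depth image for selected encoder is fallbacked to CV_8U.
```

Emit:
{"method": "arm_command", "body": {"rows": "-0.5 -1 0 0 0 0 15;0 0 -1 0 0 0 15;0 0 -0.7 0 0 0 15;0 0 0 0 0 0 15"}}

```text
time: 35.4
ee_pos: [0.5558, 0.1014, 0.0242]
orientation: [3.139, -0.007, 1.584]
ft_force: [-1.0, 0.5, -1.3]
finger_gap: 0.0246
```

Emit:
{"method": "arm_command", "body": {"rows": "0 0 -0.5 0 0 0 15;0 0 0 0 0 0 15;0 0 0 0 0 0 20;0 0 0 0 0 0 28;0 0 0 0 0 0 34;0 0 0 0 0 0 36;0 0 0 0 0 0 36"}}

```text
time: 36.1
ee_pos: [0.5569, 0.1018, 0.0248]
orientation: [3.137, -0.007, 1.584]
ft_force: [-0.7, 0.0, -0.1]
finger_gap: 0.0359
```

```bash
python3 nk.py .033 208 172 2>/dev/null
python3 - <<'E'
from m import *
a=ray("scene",220.4,179.4,.026)
for q in((220.0,178),(220,177.5),(220,178.5),(219.5,178),(220.5,178)):print(q,((ray("scene",*q,.033)-a)*1e3).round(1))
E
```

```text
[0.55686122 0.10179723 0.02477877] [ 3.13687761 -0.00690154  1.58415733] [-0.72700502  0.03433079 -0.08972963] 0.03588807921210652
[[-13 -15  -8   3  -1   2   0   0  -1   0   0  -1   0   2   0  -1  -1  -1   0   1   0   1]
 [-14 -15 -10  -2  -1   1  -1   0   0   0  -2  -1   0  -1   3   2   0   0   0   0  -1   0]
 [-13 -12  -5  -2   1  -1   0   0  -1   2  -3   1  -3   1   0   0   0   1   1   0   1   0]
 [ -3   0   0   2   0   1  -1   1   0   4  -2   3   3   1   0   1   1  -1   1   1   0   0]
 [ -5   0   0   0  -1  -1  -2  -1   2   5   4   4   4   1   0   0   0   0   0   1   0   0]
 [ -5   0  -1  -1  -3  -1   1   3   2  -3  -6 -13 -17   0   0   1   0  -1   1   1   1  -1]
 [ -6  -1  -2  -1   6   2 -13 -11 -21 -21 -25 -28 -16  -2  -1   0   1   0   1   0  -1  -1]
 [ -1   0   0  -3  -1  -7  -8 -10 -23 -19  -9  -4   0   0  -1  -1   0   1   0   0  -1  -1]
 [  1  -2   0  -6   5  -4  -2  -1  -1  -3   0  -1   0   0   0  -1  -1   0   3   5   3   3]
 [  0   1   0  -4   1  -3   1   0  -2  -3  -2   1   0   0  -1  -3  -3   5   5   5   4   1]
 [  1  -3   0   2   1   2   1  -1   1  -5  -2   0  -1  -2  -2   6   6   5   4   1   0   1]
 [  1  -1   1   2   2   1  -1   0   3   0   1  -1   5   9   9   6   4   1  -1  -1   1   0]]
(220.0, 178) [-1.1  1.2]
(220, 177.5) [0.4 0.4]
(220, 178.5) [-2.7  2. ]
(219.5, 178) [-0.5  2.3]
(220.5, 178) [-1.8  0.1]
```

Emit:
{"method": "arm_command", "body": {"rows": "0 0 5 0 0 0 36;0 0 15 0 0 0 36;0 2 20 0 0 0 40;0 5 20 0 0 0 50;-10 20 20 0 0 0 60;-25 20 10 0 0 0 60;-30 0 0 0 0 0 60;-30 -10 0 0 0 0 60;-30 -25 0 0 0 0 60;-30 -40 0 0 0 0 60;-20 -40 0 0 0 0 60;0 -40 0 0 0 0.1 60;0 -40 0 0 0 0.14 60;0 -40 0 0 0 0.14 60;0 -40 0 0 0 0.14 60;0 -40 0 0 0 0.14 60;0 -30 0 0 0 0.14 60;0 -20 0 0 0 0.14 60;0 0 0 0 0 0 60;0 0 0 0 0 0 60"}}

```text
time: 38.4
ee_pos: [0.3778, -0.216, 0.1396]
orientation: [3.12, 0.006, 2.55]
ft_force: [-0.7, 0.2, 0.6]
finger_gap: 0.0597
```

Emit:
{"method": "arm_command", "body": {"rows": "-2 -20 0 -0.015 0.017 -0.02 60;-2 -20 0 0 0 0 60;0 -5 -10 0 0 0 60;0 0 0 0 0 0 60;0 0 0 0 0 0 60"}}

```text
time: 38.9
ee_pos: [0.3759, -0.2563, 0.1312]
orientation: [-3.141, 0.003, 2.527]
ft_force: [-0.5, 0.8, -0.2]
finger_gap: 0.0603
```

Run:
```python
from m import *
o=observe();print(o["ee_pos"],o["orientation"])
f=avg("top",2);g=avg("scene",4)
for n,F,bx in(("top",f,(355,218,366,230)),("topside",f,(360,228,374,242)),("scene",g,(352,158,370,172)),("sceneside",g,(366,172,380,184))):
  print(n,[(b[0].round(2).tolist(),b[1]) for b in blob(F,bx,dark(80))[:1]])
g0=cv2.imread("s.png")
print(np.abs(g.astype(int)-g0)[165:190,350:372].mean(2).max(1).astype(int))
d=(np.abs(g.astype(int)-g0).mean(2)[140:200,330:400]>25);print(d.any(1).astype(int))
```

```text
[ 0.37589895 -0.25627463  0.13118433] [-3.14146139e+00  3.06129379e-03  2.52704722e+00]
top [([361.3, 224.38], 27.25)]
topside [([367.37, 234.53], 59.1171875)]
scene [([362.22, 164.85], 32.90625)]
sceneside [([373.04, 178.54], 52.6953125)]
[62 63 62 62 63 63 59 59 59 57 50 48 49 41 20 30 42 26 46 52 51 51 53 54
 53]
[0 0 0 0 0 0 0 0 0 0 0 0 0 0 0 0 0 0 0 0 0 0 0 0 1 1 1 1 1 1 1 1 1 1 1 1 1
 1 1 1 1 1 1 1 1 1 1 1 1 1 1 1 1 1 1 1 1 1 1 1]
```

Emit:
{"method": "arm_command", "body": {"rows": "-2 -6.5 -20 0 0 0 55;0 0 -30 0 0 0 50;0 0 -30 0 0 0 50;0 0 -20 0 0 0 50;0 0 -10 0 0 0 50;0 0 0 0 0 0 50;0 0 0 0 0 0 50"}}

```text
time: 39.9
ee_pos: [0.3754, -0.2642, 0.0203]
orientation: [-3.141, 0.009, 2.527]
ft_force: [-0.0, 0.7, 0.5]
finger_gap: 0.0496
```

Emit:
{"method": "arm_command", "body": {"rows": "-1.2 1 -5 0.004 0.006 0 50;0 0 -1 0 0 0 50;0 0 0 0 0 0 20;0 0 0 0 0 0 15;0 0 0 0 0 0 15;0 0 0 0 0 0 15;0 0 0 0 0 0 15;0 0 0 0 0 0 15"}}

```text
time: 40.7
ee_pos: [0.3757, -0.2644, 0.0168]
orientation: [-3.14, 0.006, 2.527]
ft_force: [0.2, -0.6, -0.8]
finger_gap: 0.0245
```

Run:
```python
from h import *
for q,z in(((318,180),.03),((319,192),.01),((320,178),.03),((330,171.5),.06),((328,200),.03)):print(q,ray("top",*q,z))
print("loupe",ray("top",309,222,.03))
```

```text
(318, 180) [ 0.50117046 -0.15928861]
(319, 192) [ 0.47159053 -0.1649832 ]
(320, 178) [ 0.50708561 -0.16487371]
(330, 171.5) [ 0.51817746 -0.18741482]
(328, 200) [ 0.44520849 -0.18653791]
loupe [ 0.38263688 -0.13441074]
```

Emit:
{"method": "arm_command", "body": {"rows": "0 0 5 0 0 0 15;0 0 20 0 0 0 15;0 0 30 0 0 -0.05 15;0 5 30 0 0 -0.1 15;0 15 15 0 0 -0.12 15;0 20 0 0 0 -0.12 15;0 20 0 0 0 -0.12 15;0 20 0 0 0 -0.12 15;0 20 0 0 0 -0.12 15;0 20 0 0 0 -0.12 15;0 15 0 0 0 -0.06 15;0 5 0 0 0 0 15;0 0 0 0 0 0 15;0 0 0 0 0 0 15"}}

```text
time: 42.1
ee_pos: [0.374, -0.1187, 0.1243]
orientation: [3.138, 0.006, 1.562]
ft_force: [-0.5, -0.3, -1.8]
finger_gap: 0.0248
```

Emit:
{"method": "arm_command", "body": {"rows": "10 2 0 0 0 0.024 15;20 3 0 0 0 0 15;25 3 0 0 0 0 15;25 0 0 0 0 0 15;25 0 0 0 0 0 15;25 0 0 0 0 0 15;25 0 0 0 0 0 15;15 0 0 0 0 0 15;5 0 0 0 0 0 15;0 0 0 0 0 0 15;0 0 0 0 0 0 15"}}

```text
time: 43.2
ee_pos: [0.5604, -0.117, 0.1202]
orientation: [3.139, 0.004, 1.593]
ft_force: [-0.2, 0.2, -1.5]
finger_gap: 0.0245
```

Emit:
{"method": "arm_command", "body": {"rows": "0 3 -20 0 0 -0.007 15;0 3 -25 0 0 0 15;0 0 -20 0 0 0 15;0 0 -12 0 0 0 15;0 0 -5 0 0 0 15;0 0 0 0 0 0 15;0 0 0 0 0 0 15"}}

```text
time: 43.9
ee_pos: [0.5582, -0.1134, 0.0383]
orientation: [3.136, 0.007, 1.585]
ft_force: [-0.7, 0.2, -1.5]
finger_gap: 0.0243
```

Emit:
{"method": "arm_command", "body": {"rows": "1 0 -4 0 0 0 15;0 5 -3 0 0 0 15;0 10 0 0 0 0 15;0 10 0 0 0 0 15;0 10 0 0 0 0 15;0 10 0 0 0 0 15;0 5 0 0 0 0 15;0 2 0 0 0 0 15;0 0 0 0 0 0 15;0 0 0 0 0 0 15"}}

```text
time: 44.9
ee_pos: [0.561, -0.0553, 0.0335]
orientation: [3.132, 0.008, 1.587]
ft_force: [-0.2, 0.4, -2.7]
finger_gap: 0.0245
```

```bash
python3 nk.py .037 222 166 2>/dev/null
python3 - <<'E'
from m import *
o=observe();e=o["ee_pos"];print(proj("scene",[e[0],e[1]+.062,.037]))
np.set_printoptions(linewidth=220)
g=cv2.imread("s7.png").astype(int);print(g[166:180,222:246].mean(2).astype(int))
E
```

```text
[ 0.5609833  -0.05526855  0.0335005 ] [3.13200457 0.00793306 1.58710121] [-0.22766913  0.37000815 -2.72986318] 0.024506066665747537
[[  0   0   3   3  -1  -1   2   0   1   0   0   0   2   0   0  -2  -1  -2  -1  -1  -1   1]
 [ -2   0   2   0  -1   2   0   1   0   0  -1   1   1   0  -1  -2  -1  -1  -2  -2  -2  -1]
 [  1  -1   1  -1  -1  -2   3   0  -1   0   0  -1   0  -1   0   0  -1  -1   0   0  -2  -1]
 [  1   0   0   0   1  -2   0  -1   0   1   1   0   1  -1   0  -1  -1   0  -1  -1  -1  -1]
 [  1   1   1   1   1   1   2   0   0  -8  -3  -1   0   0   0   0   2   0   1   0   0  -1]
 [ -3   0   2   0   0  -1   0   0   0   0  -1   0   1   0  -1   0  -2   1   0  -1  -1  -2]
 [  0   2  -1   0   0   0   0   0   0  -1   0   1 -13  -1  -1   1   2   1  -1   1  -1   0]
 [  0   1   0  -1   0   0   0   0   2   0   1   0   1   5  -1   1   0   0  -1  -2  -1   1]
 [  0   0   1   1   0   0   0  -1   0   0   1   0   0   3   2   0   0   0  -1  -1   0  -1]
 [  0   0   1  -1   1   0  -1   0   1  -1  -1   0   1   0  -1   0  -3  -1  -1   1   0  -1]
 [  0   0  -1  -1   0   1   0  -1   0   0   0  -1   0   0 
[... 839 characters left out ...]
1  75]
 [ 27  50  79  84  97  75  74  68  71  72  72  76  82  37  59  78  26  37  47  59  69  75  76  76]
 [ 80  94 113 104  83  61  62  65  72  72  71  77  98  88  34  73  47  33  52  56  62  73  76  78]
 [104 114 114 110  86  64  62  69  73  72  71  72  79 106  97  28  53  53  39  60  58  66  74  79]
 [ 81 102 100  78  65  62  68  67  68  73  72  75 106 167 173  81  39  71  35  48  61  60  69  86]
 [ 64  77  77  36  37  70  91  59  62  72  93 121 172 181 156 112  62  54  59  34  49  63  63  76]
 [ 89  63  69  78  85  99 109  80  96 157 161 147 160 137  79 113 148  24  57  60  31  53  61  58]
 [118  89  67  88 109 114 113 107 121 176 156 138  85 107  80 103 134  16  34  91 104  31  54  59]]
```

Emit:
{"method": "arm_command", "body": {"rows": "-1.5 2 -1.5 0 0 0 15;0 0 -1.5 0 0 0 15;0 0 -1 0 0 0 15;0 0 0 0 0 0 15;0 0 0 0 0 0 15"}}

```text
time: 45.7
ee_pos: [0.5591, -0.0535, 0.0289]
orientation: [3.132, 0.008, 1.586]
ft_force: [-0.8, 0.1, -2.0]
finger_gap: 0.0246
```

```bash
python3 nk.py .037 222 166 2>/dev/null
python3 - <<'E'
from m import *
o=observe();e=o["ee_pos"];print(proj("scene",[e[0],e[1]+.062,.035]))
np.set_printoptions(linewidth=220)
g=cv2.imread("s7.png").astype(int);s=cv2.imread("s4.png").astype(int);print(g[166:180,224:244].mean(2).astype(int));print((g-s)[166:180,224:244].mean(2).astype(int))
E
```

```text
[ 0.55913816 -0.05348785  0.02894846] [3.13232292 0.00782282 1.58621081] [-0.79498202  0.1276602  -1.99674401] 0.024556103443674315
[[  0   4  -1   3   3  -1   2   0   1   0  -1   1   3  -2   0  -2  -2  -3  -1  -1   2  -2]
 [ -2   0   2   0  -1   0  -1   0   1   0  -1   0   1   0  -2  -1  -1  -3  -2  -3  -1  -4]
 [  3  -1   0  -1  -1  -2   1  -2  -1   1  -1   0   0   0  -1  -1  -1  -1  -1  -1   0   0]
 [  0   2   0   1   1  -2  -1  -1   1   0   1   1   1   1   0  -1  -2   0   0  -1  -1  -1]
 [ -1   1   1   1   3  -1   2   0  -4 -20 -25  -1   0   0   1   1   1   2   1   0  -1  -1]
 [ -3  -2   0   3  -2  -1   1   0  -4 -37 -38  -3   1   0   1  -1  -1   0   0  -1  -1  -3]
 [  0  -1  -1  -1  -1   1   0   1  -5 -28  -3   0  -2   1   0  -1  -1   3   1  -1  -2   0]
 [  0   2   0  -1   0   0   0   0   2   0   0   0  -1   3  -1   1   3   1   0   1  -1   0]
 [  0   0   1   1   1   0   1  -1   0   1   0   0   0   1   0   2   0   1   0   0  -2  -1]
 [  1   1   1   0   1   1  -1   0   0   0  -1   0   0   0  -1  -1  -2  -1   1   1   0  -1]
 [  0   0  -1   0   0   1   0   1   0   0   0   0  -1   0 
[... 2058 characters left out ...]
   -6   -5   -7   -6   -5   -8  -13   -4   -7   -6  -11  -27  -20  -29  -55  -92]
 [  -8   -7   -7   -4   -6   -5   -5   -6   -9   -8  -13   -6   -5  -12  -35   -9   -9  -12  -32  -76]
 [  -8   -7   -6   -5   -4   -5   -5   -6   -9   -6   -5   -7   -8  -16  -40  -22   -5   -8  -12  -41]
 [  -6   -6   -5   -5   -4   -5   -5   -5   -5   -6   -7  -10  -10   -7  -15  -22   -6   -3   -4  -10]
 [  -5   -3   -3   -5   -8   -5   -5   -5   -7   -8  -11  -11  -10   -7   -5  -10  -10   -3   -4   -4]
 [  -6   -6   -6   -7   -7   -6   -7  -10  -10  -10  -10   -9   -6   -7  -10   -3   -8   -5   -2   -4]
 [  -4   -6   -7   -8   -8   -8   -8  -10  -10   -9   -5   -6   -5   -8   -9   -1   -3   -6   -7   -3]]
```

Run:
```python
from m import *
np.set_printoptions(linewidth=220)
s=cv2.imread("s4.png")
a=ray("scene",230.6,174.35,.026);b=ray("scene",220.4,179.4,.026);print(a,b)
for q in((230.9,171.9),(230.6,172.1),(230.9,172.3)):print(q,((ray("scene",*q,.0351)-a)*1e3).round(1))
k=lambda a:(100*(a[...,2].astype(int)-a[...,0])/(a.max(2)+8.)).astype(int)[166:182,222:242]
print(k(s))
# expected pad quad at centre a
for c in(a,b):
  y=np.radians(3)
  print(np.array([proj("scene",[c[0]+dx*np.cos(y)-dy*np.sin(y),c[1]+dx*np.sin(y)+dy*np.cos(y),.026]) for dx,dy in((.011,.01),(.011,-.01),(-.011,-.01),(-.011,.01))]).round(1).tolist())
```

```text
[0.55733426 0.01083253] [0.55580395 0.04162184]
(230.9, 171.9) [-0.6 -1.1]
(230.6, 172.1) [-0.8 -0.1]
(230.9, 172.3) [-1.9 -0.4]
[[ -4  -8  -6  -6  -7  -5  -7  -6  -6  -5  -5  -6  -8  -6  -7  -5  -5  -5  -5  -6]
 [ -4  -6  -8  -6  -5  -7  -5  -6  -6  -5  -5  -7  -7  -6  -6  -6  -5  -5  -5  -5]
 [ -7  -5  -7  -5  -5  -5  -7  -6  -6  -6  -5  -5  -6  -6  -6  -6  -5  -5  -6  -6]
 [ -6  -6  -6  -6  -7  -5  -6  -6  -7  -7  -6  -6  -6  -7  -7  -5  -6  -6  -6  -6]
 [ -7  -6  -6  -6  -8  -6  -6   2  10  24  19  -6  -6  -7  -8  -7  -7  -6  -6  -5]
 [ -6  -6  -7  -7  -4   5  10  22  22  45  43  18  -8  -6  -7  -8  -6  -6  -6  -5]
 [ -7  -7  -4   4  11  22  21  44  47  63  58  42  23  -6  -7  -5  -7  -7  -7  -7]
 [ -5   4   9  18  22  45  48  62  61  62  62  61  55  -7  -6  -6  -8  -8  -7  -7]
 [  8   8   9  16  37  62  61  62  62  62  62  62  60  44  -6  -7  -6  -6  -6  -7]
 [ 16   8   8  11  24  55  63  62  62  62  63  62  60  49  20  -7  -6  -5  -7  -7]
 [ 38  17   8   7  13  50  55  62  62  63  62  58  30   5   4  -1  -8  -6  -7  -6]
 [ 58  40  26  24   7  24  26  62  62  58  39  17   2  -1  -1   0  -1  -7  -8  -6]
 [ 63  60  47  23   6   8  12  35  31  10   9   2   0   1   4   1  -1 -10  -7  -6]
 [ 63  63  55  29  13   9  10  15  13   4   4   1   4   2   1   0  -1 -11  -4  -4]
 [ 62  63  63  49  15   4   5   6   8   5   5   1   0   0   0  -2  -3  -1  -1  -1]
 [ 63  61  43  17   8   4   4   5   3   2   2   1  -1  -1  -3  -2  -1  -1   0  -1]]
[[225.1, 173.4], [231.6, 170.2], [236.2, 175.3], [229.6, 178.6]]
[[214.8, 178.5], [221.5, 175.2], [226.0, 180.3], [219.3, 183.7]]
```

Emit:
{"method": "arm_command", "body": {"rows": "0.5 0.5 -1 0 0 0 15;0 0 -1 0 0 0 15;0 0 -0.7 0 0 0 15;0 0 0 0 0 0 15"}}

```text
time: 46.4
ee_pos: [0.5599, -0.053, 0.0268]
orientation: [3.132, 0.008, 1.586]
ft_force: [-0.1, 0.3, -2.1]
finger_gap: 0.0244
```

Emit:
{"method": "arm_command", "body": {"rows": "0 0 -0.7 0 0 0 15;0 0 -0.7 0 0 0 15;0 0 0 0 0 0 15"}}

```text
time: 46.7
ee_pos: [0.5601, -0.0531, 0.0269]
orientation: [3.132, 0.009, 1.586]
ft_force: [-0.3, -0.1, -2.0]
finger_gap: 0.0245
```

Emit:
{"method": "arm_command", "body": {"rows": "0 0 0 0 0 0 20;0 0 0 0 0 0 28;0 0 0 0 0 0 34;0 0 0 0 0 0 36;0 0 0 0 0 0 36"}}

```text
time: 47.2
ee_pos: [0.5607, -0.0531, 0.0268]
orientation: [3.131, 0.009, 1.586]
ft_force: [0.5, 0.2, 0.1]
finger_gap: 0.0359
```

```bash
python3 nk.py .033 222 166 2>/dev/null
```

```text
[ 0.56070355 -0.05308885  0.02682099] [3.130503   0.00889757 1.58602057] [0.54751322 0.17931377 0.14824674] 0.035910541068643144
[[  0   4  -1  -1  -1  -1   0   1   1   0  -1   1   1  -2   0  -1  -2  -3  -1  -2  -1  -1]
 [ -2   0   2   0  -1   0   0   1   1  -1  -1   0   1  -1  -2  -1  -3  -3  -2  -3  -2   0]
 [  1  -1   1  -1  -1  -2   1   0  -1   0   0  -1  -1   0  -2  -1  -3  -3  -1   0   0  -4]
 [  0   0   0   0   1   0   0  -1   0   1   0   1   0   1  -1  -2   0   0  -1  -1  -1   1]
 [  1   1   0   1   3   1   1  -1   0  -4 -25   1   0   2   1   0   1   0   1   0  -1  -1]
 [ -1   0   0   2  -2  -1   0   0  -3 -24 -32  -9  -1   0  -1  -1  -1   2   0   0  -1  -2]
 [  0  -1  -1  -1   0   0   0   1  -5 -33  -8   1 -11  -1   0  -3   0   1   3   1  -1   0]
 [  0   1   0  -1   0   0   0   0   1  -2   0   0   1   5  -1   0   0   1   0   0  -1   0]
 [  0   0   0   1   0   1   1   0  -1   0   1   0   0   2   2  -1   0  -2  -1   0   0  -1]
 [  1   0   0   0   1   1  -1   0   0   0  -1   0   0   0   0  -1  -2  -1   0   0   1  -1]
 [  0   0  -1   0   0   1   0   0   0   0   0   0   1   1   0  -1   0  -2   1   0   2   0]
 [  0   1  -1  -1  -1   1   0   1   0   0   1   1   1   0   0   1  -1  -1   0   0   1   0]]
```

Emit:
{"method": "arm_command", "body": {"rows": "0 0 5 0 0 0 36;0 0 15 0 0 0 36;0 -2 20 0 0 0 40;0 -5 25 0 0 0 50;0 -15 25 0 0 0 50;-10 -20 20 0 0 0 50;-25 -15 0 0 0 0 50;-35 -15 0 0 0 0 50;-35 -20 0 0 0 0 50;-30 -30 0 0 0 0 50;-20 -30 0 0 0 0 50;0 -30 0 0 0 0 50;0 -30 0 0 0 0 50;0 -20 0 0 0 0 50;0 0 0 0 0 0 50;0 0 0 0 0 0 50"}}

```text
time: 49.1
ee_pos: [0.4013, -0.29, 0.1609]
orientation: [3.114, 0.016, 1.592]
ft_force: [-0.3, 0.5, 0.2]
finger_gap: 0.0497
```

```bash
python3 pp.py
python3 - <<'E'
from m import *
f=cv2.imread("t4.png");g=cv2.imread("s4.png")
a=crop(f,205,140,95,70,8)[:,:400*2];a=cv2.resize(a,(400,295));a=crop(f,207,143,90,62,4.4)
b=crop(g,175,140,90,62,4.4);w=np.vstack([cv2.resize(a,(396,273)),cv2.resize(b,(396,273))])
c=cv2.resize(crop(g,205,160,40,30,10),(400,300));d=cv2.resize(f,(400,246))
cv2.imwrite("pics/z.png",np.hstack([w,np.vstack([c,d])]))
E
```

```text
[ 0.40134028 -0.28997419  0.16092727] [3.11370577 0.01592713 1.59172641]
top [247.27106091 160.08051874] 48.6328125 [0.55439901 0.03958209]
top [258.19950683 159.86098041] 37.359375 [0.55595634 0.00872048]
top centre [0.55517768 0.02415129] yaw 2.8887886100234685 sep 0.030900885336948503
scene [220.6366457  179.52871217] 49.9921875 [0.55508817 0.04132346]
scene [230.59754825 174.57676517] 42.1015625 [0.55663799 0.01123235]
scene centre [0.55586308 0.0262779 ] yaw 2.9483770714339883 sep 0.030130999591026372
```

View pics/z.png

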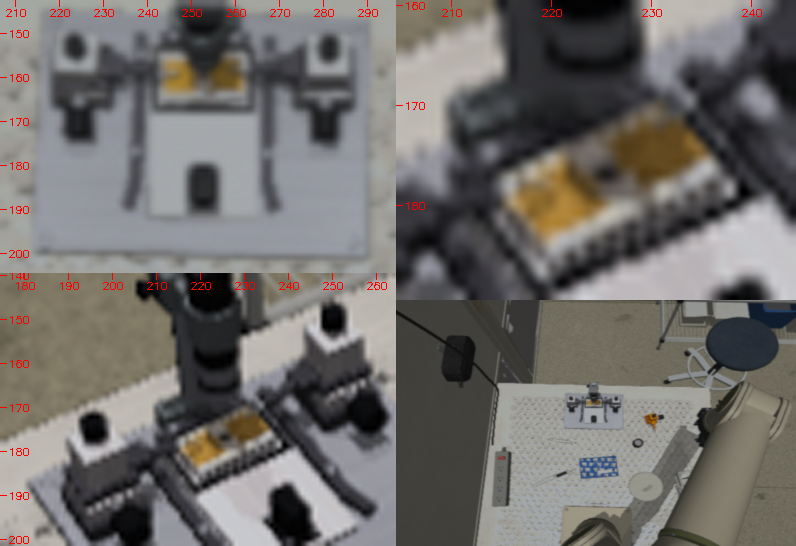

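Run:
```python
from m import *
f=cv2.imread("t4.png");f0=cv2.imread("t.png");g=cv2.imread("s4.png");g0=cv2.imread("s.png")
for n,bx,bs,s in(("L",(217,148,230,160),(216,164,232,176),-1),("R",(275,148,288,160),(272,164,288,176),1)):
  b=blob(f,bx,dark(75))[0];k=ray("top",*b[0],.086);q=blob(f,bs,dark(75))[0];w=ray("top",*q[0],.037);print(n,"knob",k,b[1],"side",w,"tip",k+[0,s*.062])
for n,z,bx in(("scene",.084,(187,165,202,180)),("scene",.084,(241,142,256,155))):
  b=blob(g,bx,dark(60))[0];print("scene knob",b[1],ray(n,*b[0],z))
for n,bx in(("loupe",(300,212,320,232)),("orange",(315,172,345,200))):
  m=(lambda c:c[...,2]-c[...,0]>60) if n=="orange" else dark(80)
  print(n,[blob(F,bx,m)[0][0].round(2).tolist() for F in(f0,f)])
print("tweezers diff",np.abs(f.astype(int)-f0)[212:228,192:230].max())
```

```text
L knob [0.5530643  0.10161849] 14.390625 side [0.52374238 0.10142795] tip [0.5530643  0.03961849]
R knob [ 0.55668987 -0.05305923] 14.7578125 side [ 0.5261666  -0.05335172] tip [0.55668987 0.00894077]
scene knob 30.421875 [0.55133794 0.10663444]
scene knob 28.9765625 [ 0.55511663 -0.04836857]
loupe [[309.04, 223.14], [309.04, 223.14]]
orange [[326.46, 186.8], [326.46, 186.79]]
tweezers diff 9
```

```bash
python3 -c "
from station import *
print(close_job())"
```

```text
the job is handed in; nothing more can be done
None
```

The station is set up and the job is handed in at about 49 s of the 136 s allowed. I did it in the order asked:
- **Test plate:** it lies flat in the carrier's pocket.
- **Carrier:** it is on the station and slid in until it stopped.
- **Positioners:** the grey left and right ones stand on the base plate either side of the carrier, side knobs towards you.

**Last checks:**
- **Carrier:** the push met resistance and moved no further. The rear edge put the carrier's origin within about 1 mm of the station origin.
- **Needles:** in the top view both tips are within about 1 mm of their pad centres. I worked these tip positions out from the positioner knobs. The scene view puts the right-hand tip about 1.4 mm off centre, towards the outside.
- **Bystanders:** the loupe, tweezers and orange look-alike had not moved.
- **Needle contact:** I saw no sign of the needles touching the plate. They came in sideways, about 10 mm or more above it.

**What disagreed or went wrong:**
- **Fingertip height:** the reported tool height read about 29 mm lower than where the fingertips really were. My first pinch on the plate closed above it without touching. I found the bench by touch (about 32 N on the wrist) and corrected every height from that.
- **Finger opening:** it read 1 to 2 mm small when holding things.
- **Cameras:** the two views differed by about 2 mm on the pads, and by up to about 5 mm on the positioner knobs.
- **Plate angle:** it sits turned about 2° in the pocket, within the slack.

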